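Swing a slotted shoe bar into line on the farrier's bench

TASK

Slide the slotted end of the steel bar onto the pritchel that stands in the vise, then, keeping that end pressed against the pritchel, swing the bar round on the oak block, in past the sprung plunger, until its side bears on the pad of the stop screw. Hold it lightly, with about 5 N, against the pad for half a second without shoving the pad out of its set, then let go, so that the bar stays touching the pad, clamped between pritchel and plunger. Keep the bar flat on the block, do not force anything, and leave the other tools alone.

Things in the scene. Friction and masses are not known exactly. Their poses are not given: they have to be found in the camera images.
- jig: The fixed oak block, 275 x 250 mm, 40 mm high; origin at table level. x axis: the line for the bar, from the pritchel at (-155, 0) mm in this frame towards the plunger. y axis: to the side from which the bar is swung in; the stop is on the -y side. A low vise (jaw tops 1.5 mm below the block's top) is on the -x end. Position and turn differ each time.
- bar: The loose steel bar, 220 x 24 x 16 mm, 0.5 to 0.8 kg, flat on the block. Origin: centre of its underside. x axis along it: the slotted end at -110 mm, the other end (corners rounded to 6 mm) at +110. The end slot is 13 mm wide, 12 deep, mouth flared to 17. It starts 0.48 to 0.75 rad out of line on the block's +y side, slot 10 to 60 mm off the pritchel; in line, its x is along the block's x.
- bar_mid (a point): Centre of the bar, half-way up (8 mm above its underside), axes as the bar; a good place to grip, fingers across the 24 mm width.
- bar_seat (a point): Point in the slot, 103 mm from the bar's centre towards the slotted end, 5 mm short of the slot's bottom, half-way up: it lies on the pritchel's axis when the bar is fully home on it.
- pritchel: The fixed upright steel pritchel, a round post of 10 mm diameter gripped in the vise; origin on its axis at table level; it stands 36 mm above the block's top, with a 12 mm head in the top 4 mm.
- post (a point): Point on the pritchel's axis, 8 mm above the block's top (the height of the bar's middle).
- stop: The stop: fixed bracket 30 mm wide, 26 high, and a screw ending in a round pad (radius 8). Origin on the block's top, 186 mm from the pritchel along the line, 40 mm to -y of it; axes as the block. The pad's tip (pad_face in the rules) is 28 mm to +y of it on average, but set up to 18 mm either way, not measured: feel for it. Friction alone holds it: press with 4 to 6 N; 9 N shoves it out of set.
- plunger (a joint): How far the sprung plunger is pressed in (m), 0 to 0.009. It slides along the line in a housing 68 mm wide, 26 high. Its nose, 60 mm wide with corners rounded to 12, ends at rest 210.5 mm from the pritchel's axis; the homed bar's end rides onto it 0.16 to 0.11 rad before the line and presses it in about 2.5 mm. Spring: 2 N at first, plus 1.2 N per mm; nose greased.
- gauge: brass hoof gauge, 90 x 50 x 16 mm, on the block's -y side: a bystander; origin under its middle.
- collar: dark steel ring, 40 mm across, 12 high, on the block beyond the stop: a bystander; origin under its middle.
Mind the look-alikes: they are no part of the job. Of the things like the bar, leave any that is orange; of the rest the larger one is meant.

How it is judged:
On the way, in this order (a step that is already met when the one before it is completed fails the run):
1. the slot is home on the pritchel and bears on it, with the bar still more than 0.25 rad out of line (horizontal distance between bar_seat and post below 0.003 m and contact force between bar and pritchel above 1.5 N and angle between the x axis of bar and the x axis of jig, either way round above 0.25 rad), for 0.15 s.
2. the swung bar, still home on the pritchel, is pressed against the stop's pad with more than 3 N (horizontal distance between bar_seat and post below 0.003 m and contact force between bar and stop above 3 N and angle between the x axis of bar and the x axis of jig, either way round below 0.13 rad), for 0.25 s.
At the end, for the whole second after the job is handed in: The bar lies flat on the block, at rest and let go, its slot home on the pritchel within 3 mm, its side within 3 mm of the stop's pad and within 0.13 rad of the block's line, with the plunger pressed in by more than 1.2 mm (horizontal distance between bar_seat and post below 0.003 m and y of pad_face in the frame of bar above -0.015 m and angle between the x axis of bar and the x axis of jig, either way round below 0.13 rad and value of joint plunger above 0.0012 m and linear speed of bar below 0.01 m/s and z of bar_mid in the frame of jig below 0.051 m and contact force between bar and the fingers below 0.1 N); the robot touches nothing.
It fails at once if the bar bears on the pritchel with more than 30 N (contact force between bar and pritchel above 30 N).
It fails at once if the stop's pad is shoved more than 3 mm out of its set, or borne on with more than 25 N (distance of pad_face from where it was at the start of the episode above 0.003 m or contact force between bar and stop above 25 N).
It fails at once if the bar is swung to less than 0.25 rad out of line with its slot more than 5 mm off its place on the pritchel (angle between the x axis of bar and the x axis of jig, either way round below 0.25 rad and horizontal distance between bar_seat and post above 0.005 m).
It fails at once if the bar is lifted more than 12 mm off the block (z of bar_mid in the frame of jig above 0.06 m).
It fails at once if another tool is moved more than 20 mm (distance of any of gauge, collar, horseshoe, clincher_a, clincher_b, hammer, rasp_handle from where it was at the start of the episode above 0.02 m).
It also fails if it takes over 72 s, if anything falls off the work surface, if the arm or the gripper's body presses on something with over 40 N, if the wrist force passes 120 N, or if a joint passes its speed limit or range.

ROBOT

A 7-joint arm with a two-finger parallel gripper is mounted at the origin on the work surface. World frame = base frame: x ahead of the robot, y to its left, z up, the work surface at z = 0. Lengths are in m, angles in rad, forces in N, time in s.
With the tool pointing down it reaches from about 0.4 to 0.85 m from the base axis. Payload 4.5 kg.
Tool frame: the origin (TCP) lies midway between the tips of the shut fingers; the grasp point (between the pads) lies 19 mm behind it; z points along the fingers, y is the direction in which the jaws open and shut (so a half turn about z gives the same grasp; the last joint's range is limited). The gripper opens to 88 mm and grips with 3 to 60 N. Pads are 18 mm wide; open, the fingers measure 123 mm over their backs; the gripper's body (75 mm by 187 mm) begins 45 mm behind the grasp point.
Start: joints at [1.161, 0.689, -0.195, 1.565, 0.157, 0.902, -0.215], TCP at [0.268, -0.564, 0.239] pointing down, gripper open.
Joint ranges: [-3.01, 3.01], [-0.46, 2.08], [-1.47, 1.51], [0.13, 2.56], [-1, 4.14], [0.04, 2.09], [-2.66, 2.66]. Speed limits (rad/s): [2.57, 2.57, 3.14, 3.14, 3.14, 3.14, 3.14].

INTERFACE

Orientations are given as a unit quaternion [x, y, z, w].
In Python, from plant import get_state, snapshot, finish_job, regions_of gives the robot as it stands.
- The arm moves only by the tool send_rows, never from a script. Its argument "series" is a list of rows, each an object of numbers: "grip": the opening, from 0 (shut) to 1 (fully open); "dx", "dy", "dz": the shift along the tool's x, y, z in mm; "turn": the turn about the tool's z in rad. A call has 1 to 20 rows; each row shifts and turns the commanded pose from where the row before left it, along the tool's axes as they then stand; what a row does not reach is not made up. A row lasts 1/10 s, in which the tool goes at most 50 mm and 8.59 degrees, less where a joint would pass 70% of its speed; a pose out of reach is approached as far as the arm can. A call is refused whole if a number of a shift passes 50 or a number of a turn 0.15, either way. A call with a gripper value outside its range is refused whole. The fingers move at their own pace and stop on an object; "force" is the grip in N (left out, the last holds). Time passes only in rows, so rows that do not move let the fingers close. It gives the time, the measured TCP pose, the force and the opening at its end, in the units of the state.
- get_state(): the state, without advancing time (a new reading comes with each control period).
- snapshot(name): name is "side" or "top" or "wrist"; returns a dict with "img" (400x640x3 uint8, red, green, blue), "depth" (400x640 float32, m along the optical axis (not along the pixel's ray), 0 where there is no reading), "fov_y" (degrees; the focal length in pixels is half the picture's height over the tangent of half this angle, whatever the lens; pixels are square), "cx", "cy" (the principal point, pixels), "R" (3x3) and "t" (3): a world point X has camera coordinates R X + t. Camera axes: x right, y down, z forward; pixel columns grow to the right and rows downward; lengths in m; the calibration is good to about 2 mm. A picture is of the moment at which its call begins.
- finish_job(): hands the job in, once; it reports no verdict.
Trained networks look in a picture, given as the dict that the camera call returned (one of the last four; its "shot" number tells which), for a name from the list of things; names that differ only in an ending like _2 or _b are one class to them, and where a whole thing is asked for, a point or a joint stands for the part that bears it (a point fixed in the world has none). Each returns a list of dicts, best first, with "score" (0 to 1); they miss things now and then, are a little off and sometimes report something else, mostly with a low value. They report only what shows in the picture. A call takes as long as a camera call. They do not tell look-alikes from the thing itself.
- regions_of(picture, target): "pixels" (400x640 bool, what is visible of it) and "extent" ([left, top, right, bottom] in pixels, round what is visible of it).
The state is a dict: "clock": time; "q": joint angles; "qd": joint speeds; "joint_torque": joint torques, N m; "tool_pos": TCP position; "eef_rot": TCP orientation; "contact_force": force on the tool from outside, world axes, zero at the start; "moment": the same for the moment, N m; "opening": opening from 0.0 (shut) to 1.0 (fully open).
Only numpy, scipy, OpenCV 4.12 (cv2) and the standard library are available. Lean on these libraries where they do the work, as an engineer would, in place of code of your own. Each camera call takes 0.05 s, during which the arm holds its last target.

## Working session

There is one attempt and no reset: what is moved stays moved. The work goes in short steps, Python scripts to look and compute and a tool call to move; the robot and the scene stay as the last step left them, time stands still between calls to the robot, and variables do not carry over. Pictures are saved under pics/ and viewed, and the job is handed in when it is done.

Besides the shell and the picture viewer there is one more tool, called after "Call:" as name(argument=value, ...), one argument or row to a line, values as JSON. send_rows: Moves the arm, as the interface text tells. Its arguments: {"type":"object","properties":{"series":{"type":"array","items":{"type":"object","properties":{"grip":{"type":"number"},"dx":{"type":"number"},"dy":{"type":"number"},"dz":{"type":"number"},"turn":{"type":"number"}}}},"force":{"type":"number"}},"required":["series"]}

```bash
ls; mkdir -p pics
cat > h.py <<'E'
import numpy as np, cv2
from plant import get_state, snapshot, finish_job, regions_of
def f(p): return 200/np.tan(np.radians(p["fov_y"])/2)
def save(p,n): cv2.imwrite(f"pics/{n}.png",p["img"][:,:,::-1])
def pt(p,u,v,d):
    F=f(p); c=np.stack([(u-p["cx"])*d/F,(v-p["cy"])*d/F,d],-1)
    return (c-np.array(p["t"]))@np.array(p["R"])
def ray_z(p,u,v,z):
    F=f(p);R=np.array(p["R"]);o=-R.T@np.array(p["t"])
    d=np.stack([(np.asarray(u,float)-p["cx"])/F,(np.asarray(v,float)-p["cy"])/F,np.ones(np.shape(u))],-1)@R
    return o+d*((z-o[2])/d[...,2])[...,None]
def proj(p,X):
    c=np.array(p["R"])@np.asarray(X)+np.array(p["t"]); F=f(p)
    return p["cx"]+F*c[0]/c[2],p["cy"]+F*c[1]/c[2]
E
python3 - <<'E'
from h import *
import pickle
s=get_state(); print({k:np.round(v,3) for k,v in s.items()})
for n in ["side","top","wrist"]:
    p=snapshot(n); save(p,n+"0"); pickle.dump(p,open(n+"0.pkl","wb")); print(n,p["fov_y"],p["cx"],p["cy"],np.round(-np.array(p["R"]).T@p["t"],3))
    for t in ["bar","pritchel","stop","plunger","jig"]:
        for r in regions_of(p,t)[:4]:
            print(t,round(r["score"],2),r["extent"],r["pixels"].sum())
E
```

```text
pics
{'clock': np.float64(0.0), 'q': array([ 1.161,  0.69 , -0.195,  1.566,  0.157,  0.902, -0.215]), 'qd': array([ 0.002,  0.001,  0.001, -0.001,  0.   , -0.001,  0.001]), 'joint_torque': array([ 0.0000e+00, -5.2756e+01, -1.2670e+00, -1.5343e+01, -5.3000e-02,
        7.0000e-03,  0.0000e+00]), 'tool_pos': array([ 0.268, -0.564,  0.238]), 'eef_rot': array([ 0.975,  0.22 , -0.   , -0.001]), 'contact_force': array([-0.515, -0.975, -0.371]), 'moment': array([ 0.03 , -0.061, -0.015]), 'opening': np.float64(1.0)}
side 52.02741459803142 316.5093530913855 200.8824584974567 [0.295 0.535 0.564]
bar 0.98 [376.5, 177.0, 444.1, 192.6] 553
bar 0.85 [298.3, 167.7, 349.9, 242.0] 1076
bar 0.76 [349.2, 296.7, 430.1, 395.5] 2248
pritchel 0.44 [304.9, 144.1, 314.0, 165.2] 81
stop 0.79 [231.7, 192.4, 262.8, 216.6] 335
plunger 0.56 [254.7, 215.5, 282.1, 235.1] 370
jig 0.79 [189.3, 148.4, 364.0, 292.6] 13307
top 56.10843153203034 317.64888191737066 204.63150548235782 [ 0.432 -0.006  0.743]
bar 0.89 [405.0, 249.1, 447.3, 315.1] 633
bar 0.78 [292.8, 157.6, 394.4, 243.9] 1489
bar 0.61 [158.3, 279.6, 268.4, 320.8] 1591
stop 0.84 [296.2, 111.9, 308.5, 151.0] 344
plunger 0.6 [274.5, 145.7, 294.8, 177.3] 544
jig 0.71 [248.0, 102.5, 442.4, 234.3] 18453
wrist 59.53619027434996 315.53871038630655 202.83152786228575 [ 0.329 -0.536  0.384]
bar 0.79 [15.1, 0.0, 46.4, 19.6] 413
```

View pics/top0.png

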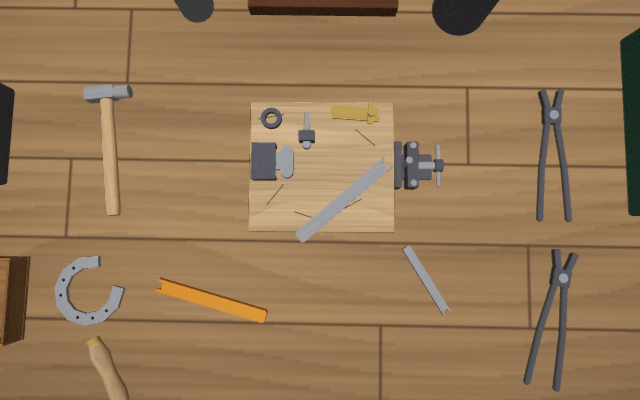

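View pics/side0.png

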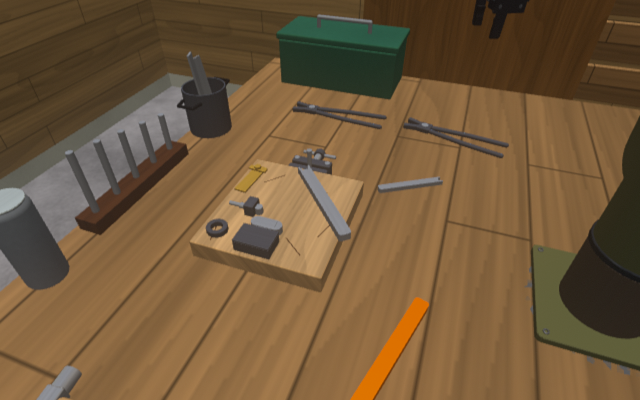

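Run:
```python
from h import *
import pickle
p=pickle.load(open("top0.pkl","rb"))
c=p["img"][90:260,230:450]
cv2.imwrite("pics/topc.png",cv2.resize(c,None,fx=3.6,fy=3.5,interpolation=cv2.INTER_CUBIC)[:,:,::-1])
```

```text
(no output)
```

View pics/topc.png

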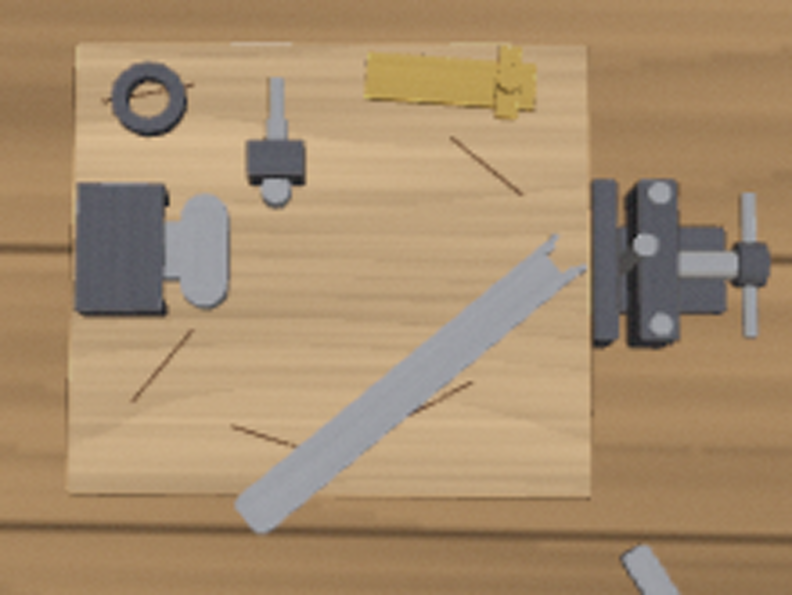

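The top view shows the block at px (248–395, 102–232), the bar lying across it from (300,237) to (390,162), the pritchel's head at about (410,158), and the orange and small look-alikes off the block. Next I'll measure these.

```bash
cat >> h.py <<'E'
def measure(p,name):
    out={}
    for r in regions_of(p,name)[:4]:
        m=r["pixels"]; v,u=np.nonzero(m); d=p["depth"][v,u]; ok=d>0
        P=pt(p,u[ok],v[ok],d[ok])
        print(name,round(r["score"],2),np.round(r["extent"]),"ctr",np.round(np.median(P,0),4),"z5/50/95",np.round(np.percentile(P[:,2],[5,50,95]),4), "minrect",cv2.minAreaRect((P[:,:2][P[:,2]>np.percentile(P[:,2],40)-.004]*1000).astype(np.float32)))
E
python3 - <<'E'
from h import *
p=snapshot("top")
for n in ["bar","jig","stop","plunger","gauge","collar","pritchel"]: measure(p,n)
sc=lambda x,y:(230+x/3.6,90+y/3.5)
for nm,(x,y),z in [("head",(647,244),.076),("jTL",(78,44),.04),("jTR",(588,45),.04),("jBR",(590,496),.04),("jBL",(67,493),.04),("slotA",(553,237),.056),("slotB",(584,269),.056),("pad",(277,192),.053),("stopTL",(248,140),.066),("stopTR",(305,140),.066),("bolt1",(660,192),.05),("bolt2",(660,323),.05)]:
    u,v=sc(x,y); print(nm,np.round(ray_z(p,u,v,z),4), np.round(p["depth"][int(v),int(u)],3),np.round(pt(p,u,v,float(p["depth"][int(v),int(u)])),4))
E
```

```text
bar 0.69 [404. 250. 450. 315.] ctr [ 0.35   -0.208   0.0107] z5/50/95 [0.0061 0.0107 0.013 ] minrect ((351.73101806640625, -208.35877990722656), (143.46315002441406, 16.26349449157715), 32.25710678100586)
bar 0.68 [156. 279. 266. 321.] ctr [0.3044 0.1997 0.0153] z5/50/95 [0.0074 0.0153 0.0175] minrect ((303.842041015625, 202.81362915039062), (218.38058471679688, 25.0909423828125), 74.54544830322266)
bar 0.56 [296. 159. 394. 242.] ctr [ 0.4954 -0.0438  0.0559] z5/50/95 [0.0522 0.0559 0.0578] minrect ((498.1521911621094, -45.81925964355469), (24.094337463378906, 218.58631896972656), 41.40544509887695)
jig 0.81 [244. 100. 442. 234.] ctr [ 0.5631 -0.0089  0.0399] z5/50/95 [0.0336 0.0399 0.0647] minrect ((564.3660278320312, -51.31678771972656), (249.0334014892578, 369.4867248535156), 0.8216993808746338)
stop 0.73 [296. 114. 309. 148.] ctr [0.6144 0.0238 0.0624] z5/50/95 [0.0491 0.0624 0.0672] minrect ((624.1376342773438, 27.425609588623047), (60.65763473510742, 31.069231033325195), 20.81292724609375)
plunger 0.97 [273. 147. 292. 177.] ctr [0.5654 0.0625 0.0581] z5/50/95 [0.0549 0.0581 0.0
[... 1159 characters left out ...]
 [ 0.5693 -0.1632  0.0777]
jTL [0.6838 0.1313 0.04  ] 0.724 [0.6842 0.1315 0.0389]
jTR [ 0.6872 -0.141   0.04  ] 0.761 [ 7.015e-01 -1.486e-01  6.000e-04]
jBR [ 0.4405 -0.1422  0.04  ] 0.702 [ 0.4405 -0.1425  0.0385]
jBL [0.4374 0.1293 0.04  ] 0.706 [0.4375 0.13   0.0364]
slotA [ 0.5768 -0.12    0.056 ] 0.698 [ 0.5773 -0.1204  0.0538]
slotB [ 0.5599 -0.136   0.056 ] 0.693 [ 0.5598 -0.1358  0.0567]
pad [0.5996 0.0227 0.053 ] 0.698 [0.5986 0.0225 0.0571]
stopTL [0.624  0.0376 0.066 ] 0.694 [0.6249 0.0378 0.0629]
stopTR [0.6244 0.0084 0.066 ] 0.717 [0.6319 0.0089 0.0397]
bolt1 [ 0.6033 -0.1765  0.05  ] 0.71 [ 0.6049 -0.1781  0.0436]
bolt2 [ 0.5326 -0.1763  0.05  ] 0.706 [ 0.5339 -0.1785  0.0412]
```

```bash
cat >> h.py <<'E'
def yaw(s=None):
    from scipy.spatial.transform import Rotation as Ro
    s=s or get_state(); M=Ro.from_quat(s["eef_rot"]).as_matrix(); return np.arctan2(M[1,0],M[0,0]), M
def plan(cur,tgt,n):
    # cur,tgt: x,y,z,yaw ; tool z down
    cur=np.array(cur,float);tgt=np.array(tgt,float);d=(tgt-cur)/n
    for i in range(n):
        a=cur[3]+d[3]*i; c,s=np.cos(a),np.sin(a)
        print('{"dx":%.1f,"dy":%.1f,"dz":%.1f,"turn":%.3f},'%(1000*(c*d[0]+s*d[1]),1000*(s*d[0]-c*d[1]),-1000*d[2],-d[3]),end="")
    print()
E
python3 - <<'E'
from h import *
s=get_state(); y,M=yaw(); print(y,np.round(M,3),s["tool_pos"])
plan([*s["tool_pos"],y],[.544,-.10,.25,2.29],14)
E
```

```text
0.44380722279125523 [[ 0.903  0.429  0.   ]
 [ 0.429 -0.903 -0.   ]
 [ 0.     0.    -1.   ]] [ 0.26838067 -0.56446453  0.23874793]
{"dx":32.0,"dy":-21.5,"dz":-0.8,"turn":-0.132},{"dx":34.6,"dy":-17.1,"dz":-0.8,"turn":-0.132},{"dx":36.5,"dy":-12.4,"dz":-0.8,"turn":-0.132},{"dx":37.8,"dy":-7.5,"dz":-0.8,"turn":-0.132},{"dx":38.5,"dy":-2.5,"dz":-0.8,"turn":-0.132},{"dx":38.5,"dy":2.6,"dz":-0.8,"turn":-0.132},{"dx":37.8,"dy":7.7,"dz":-0.8,"turn":-0.132},{"dx":36.5,"dy":12.6,"dz":-0.8,"turn":-0.132},{"dx":34.5,"dy":17.2,"dz":-0.8,"turn":-0.132},{"dx":31.9,"dy":21.6,"dz":-0.8,"turn":-0.132},{"dx":28.8,"dy":25.6,"dz":-0.8,"turn":-0.132},{"dx":25.2,"dy":29.2,"dz":-0.8,"turn":-0.132},{"dx":21.1,"dy":32.3,"dz":-0.8,"turn":-0.132},{"dx":16.7,"dy":34.8,"dz":-0.8,"turn":-0.132},
```

Call:
send_rows(
  series=[
    {"dx": 32,"dy": -21.5,"dz": -0.8,"turn": -0.132},
    {"dx": 34.6,"dy": -17,"dz": -0.8,"turn": -0.132},
    {"dx": 36.5,"dy": -12.4,"dz": -0.8,"turn": -0.132},
    {"dx": 37.8,"dy": -7.5,"dz": -0.8,"turn": -0.132},
    {"dx": 38.5,"dy": -2.5,"dz": -0.8,"turn": -0.132},
    {"dx": 38.5,"dy": 2.6,"dz": -0.8,"turn": -0.132},
    {"dx": 37.8,"dy": 7.7,"dz": -0.8,"turn": -0.132},
    {"dx": 36.5,"dy": 12.6,"dz": -0.8,"turn": -0.132},
    {"dx": 34.5,"dy": 17.2,"dz": -0.8,"turn": -0.132},
    {"dx": 31.9,"dy": 21.6,"dz": -0.8,"turn": -0.132},
    {"dx": 28.8,"dy": 25.6,"dz": -0.8,"turn": -0.132},
    {"dx": 25.2,"dy": 29.2,"dz": -0.8,"turn": -0.132},
    {"dx": 21.1,"dy": 32.3,"dz": -0.8,"turn": -0.132},
    {"dx": 16.7,"dy": 34.8,"dz": -0.8,"turn": -0.132},
    {"dx": 0},
  ],
)

```text
schema error: expected keys grip, dx, dy, dz, turn
```

Run:
```python
from h import *
import pickle
s=get_state(); print(s["clock"],s["tool_pos"],yaw()[0],np.round(s["q"],2))
p=snapshot("wrist"); save(p,"w1"); pickle.dump(p,open("w1.pkl","wb")); print(np.round(-np.array(p["R"]).T@p["t"],3),np.round(p["R"],2))
for n in ["bar","pritchel","stop","plunger","jig"]: measure(p,n)
```

```text
1.3 [ 0.26838067 -0.56446453  0.23874793] 0.44380722279125523 [ 1.16  0.69 -0.19  1.57  0.16  0.9  -0.22]
[ 0.329 -0.536  0.384] [[ 0.43 -0.9  -0.  ]
 [-0.87 -0.41  0.26]
 [-0.23 -0.11 -0.97]]
bar 0.75 [16.  0. 45. 22.] ctr [ 0.2962 -0.243   0.0084] z5/50/95 [-0.0004  0.0084  0.0106] minrect ((294.9727478027344, -243.75271606445312), (15.736994743347168, 18.747159957885742), 31.14620590209961)
```

View pics/w1.png

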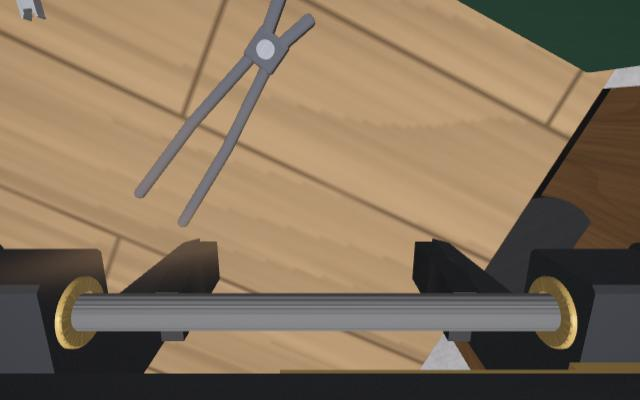

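Run:
```python
from h import *
s=get_state(); y,M=yaw()
plan([*s["tool_pos"],y],[.60,-.20,.29,2.0],12)
```

```text
{"dx":38.0,"dy":-15.6,"dz":-4.3,"turn":-0.130},{"dx":39.7,"dy":-10.5,"dz":-4.3,"turn":-0.130},{"dx":40.7,"dy":-5.3,"dz":-4.3,"turn":-0.130},{"dx":41.1,"dy":0.0,"dz":-4.3,"turn":-0.130},{"dx":40.7,"dy":5.3,"dz":-4.3,"turn":-0.130},{"dx":39.7,"dy":10.5,"dz":-4.3,"turn":-0.130},{"dx":38.0,"dy":15.6,"dz":-4.3,"turn":-0.130},{"dx":35.7,"dy":20.4,"dz":-4.3,"turn":-0.130},{"dx":32.7,"dy":24.8,"dz":-4.3,"turn":-0.130},{"dx":29.2,"dy":28.8,"dz":-4.3,"turn":-0.130},{"dx":25.3,"dy":32.4,"dz":-4.3,"turn":-0.130},{"dx":20.9,"dy":35.4,"dz":-4.3,"turn":-0.130},
```

Call:
send_rows(
  series=[
    {"dx": 38,"dy": -15.6,"dz": -4.3,"turn": -0.13,"grip": 1},
    {"dx": 39.7,"dy": -10.5,"dz": -4.3,"turn": -0.13,"grip": 1},
    {"dx": 40.7,"dy": -5.3,"dz": -4.3,"turn": -0.13,"grip": 1},
    {"dx": 41.1,"dy": 0,"dz": -4.3,"turn": -0.13,"grip": 1},
    {"dx": 40.7,"dy": 5.3,"dz": -4.3,"turn": -0.13,"grip": 1},
    {"dx": 39.7,"dy": 10.5,"dz": -4.3,"turn": -0.13,"grip": 1},
    {"dx": 38,"dy": 15.6,"dz": -4.3,"turn": -0.13,"grip": 1},
    {"dx": 35.7,"dy": 20.4,"dz": -4.3,"turn": -0.13,"grip": 1},
    {"dx": 32.7,"dy": 24.8,"dz": -4.3,"turn": -0.13,"grip": 1},
    {"dx": 29.2,"dy": 28.8,"dz": -4.3,"turn": -0.13,"grip": 1},
    {"dx": 25.3,"dy": 32.4,"dz": -4.3,"turn": -0.13,"grip": 1},
    {"dx": 20.9,"dy": 35.4,"dz": -4.3,"turn": -0.13,"grip": 1},
    {"dx": 0,"dy": 0,"dz": 0,"turn": 0,"grip": 1},
  ],
)

```text
clock: 2.9
tool_pos: [0.6034, -0.1918, 0.2913]
eef_rot: [0.534, 0.846, 0.004, 0.001]
contact_force: [-0.0, 0.1, 0.4]
opening: 0.999
```

Run:
```python
from h import *
import pickle
s=get_state(); print(s["clock"],s["tool_pos"],yaw()[0],np.round(s["q"],2),s["contact_force"])
p=snapshot("wrist"); save(p,"w1"); pickle.dump(p,open("w1.pkl","wb")); print(np.round(-np.array(p["R"]).T@p["t"],3),np.round(p["R"],2))
for n in ["bar","pritchel","stop","plunger","jig"]: measure(p,n)
```

```text
2.9 [ 0.603396   -0.1917671   0.29125177] 2.0153016944261655 [ 0.56  0.7  -0.62  1.46  0.42  1.11  0.31] [-0.02677957  0.1128021   0.35095391]
[ 0.576 -0.134  0.436] [[ 0.9   0.43  0.01]
 [ 0.41 -0.87  0.25]
 [ 0.11 -0.22 -0.97]]
bar 0.62 [ 49.  70. 176. 104.] ctr [ 0.354  -0.206   0.0095] z5/50/95 [0.0054 0.0095 0.011 ] minrect ((351.471923828125, -207.15982055664062), (145.35968017578125, 16.42551612854004), 32.29059982299805)
bar 0.57 [272.   0. 324. 110.] ctr [ 0.5342 -0.0849  0.0548] z5/50/95 [0.053  0.0548 0.0562] minrect ((536.454833984375, -87.19473266601562), (24.81240463256836, 104.81019592285156), 41.20785903930664)
stop 0.61 [417.   0. 462.   6.] ctr [0.6597 0.0232 0.0511] z5/50/95 [0.0477 0.0511 0.0532] minrect ((658.0608520507812, 22.836196899414062), (10.88956356048584, 3.701807975769043), 14.55311107635498)
jig 0.94 [200.   0. 488. 196.] ctr [ 0.5822 -0.0882  0.0386] z5/50/95 [0.0269 0.0386 0.0401] minrect ((595.1641845703125, -111.82565307617188), (298.75091552734375, 199.6089630126953), 25.566102981567383)
jig 0.38 [271.   0. 325. 109.] ctr [ 0.5338 -0.0843  0.0548] z5/50/95 [0.0534 0.0548 0.0562] minrect ((536.0418701171875, -87.14916229248047), (24.249984741210938, 104.19735717773438), 41.20719528198242)
jig 0.23 [384.  47. 451. 136.] ctr [ 0.6649 -0.066   0.0439] z5/50/95 [0.0396 0.0439 0.0536] minrect ((666.0859375, -65.31532287597656), (90.31600952148438, 40.066505432128906), 85.092041015625)
```

View pics/w1.png

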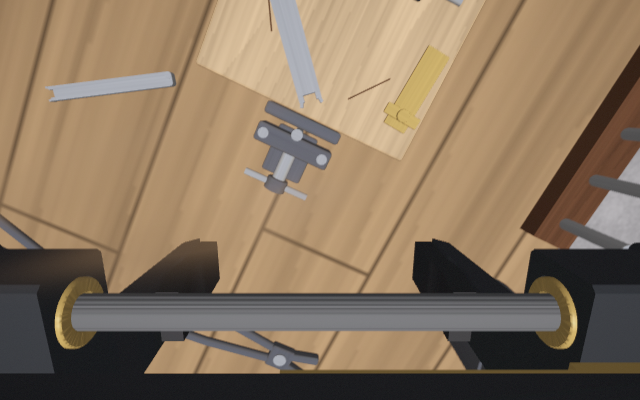

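The wrist view shows the vise and pritchel head at (297,135), and the slot mouth near (310,100). I'll zoom in.

Run:
```python
from h import *
import pickle
p=pickle.load(open("w1.pkl","rb"))
c=p["img"][70:180,240:360]
cv2.imwrite("pics/w1c.png",cv2.resize(c,None,fx=5,fy=5,interpolation=cv2.INTER_CUBIC)[:,:,::-1])
```

```text
(no output)
```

View pics/w1c.png

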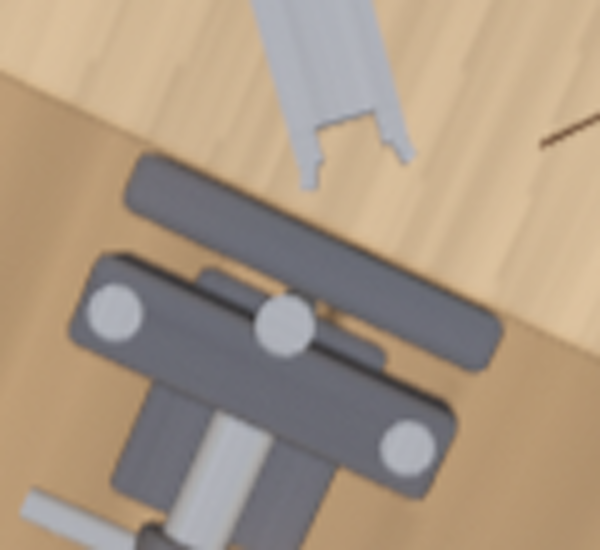

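Run:
```python
from h import *
import pickle
p=pickle.load(open("w1.pkl","rb"))
k=lambda x,y:(240+(x+.5)/5-.5,70+(y+.5)/5-.5)
R={}
for nm,(x,y),z in [("head",(285,324),.076),("tipA",(309,188),.056),("tipB",(407,162),.056),("botA",(318,127),.056),("botB",(377,111),.056),("jawL",(150,154),.0385),("jawR",(500,320),.0385),("b1",(115,312),.043),("b2",(408,447),.043),("base",(300,295),.04)]:
    u,v=k(x,y); R[nm]=ray_z(p,u,v,z); d=float(p["depth"][round(v),round(u)]);print(nm,np.round((u,v),1),np.round(R[nm],4),np.round(pt(p,u,v,d),4))
m=(R["tipA"]+R["tipB"])/2; b=(R["botA"]+R["botB"])/2
print("mid tip",m,"bot",b,"dist",np.linalg.norm(m-b))
t=pickle.load(open("top0.pkl","rb"))
for nm,z in [("head",.076),("tipA",.056),("tipB",.056)]: print(nm,proj(t,R[nm]))
# bar edges: fit with depth mask in wrist image
for r in regions_of(snapshot("wrist"),"bar")[:3]: print(r["score"],r["extent"])
a=R["b1"]-R["b2"]; print("vise yaw",np.arctan2(a[1],a[0]))
```

```text
head [296.6 134.4] [ 0.57   -0.1608  0.076 ] [ 0.57   -0.1608  0.0751]
tipA [301.4 107.2] [ 0.5625 -0.1346  0.056 ] [ 0.562  -0.1346  0.0406]
tipB [321. 102.] [ 0.5788 -0.121   0.056 ] [ 0.579  -0.1205  0.0385]
botA [303.2  95. ] [ 0.5591 -0.1227  0.056 ] [ 0.5588 -0.1225  0.0489]
botB [315.   91.8] [ 0.5688 -0.1145  0.056 ] [ 0.5687 -0.1143  0.0518]
jawL [269.6 100.4] [ 0.5276 -0.143   0.0385] [ 0.5273 -0.1431  0.0359]
jawR [339.6 133.6] [ 0.6125 -0.1421  0.0385] [ 0.6125 -0.1422  0.0379]
b1 [262.6 132. ] [ 0.5345 -0.177   0.043 ] [ 0.5341 -0.1774  0.0393]
b2 [321.2 159. ] [ 0.6058 -0.1761  0.043 ] [ 0.6061 -0.1765  0.0396]
base [299.6 128.6] [ 0.5698 -0.1563  0.04  ] [ 0.5703 -0.1543  0.0745]
mid tip [ 0.57068632 -0.12782298  0.056     ] bot [ 0.56394479 -0.11861795  0.056     ] dist 0.011409680410462817
head (np.float64(408.15325049887304), np.float64(159.49862604864285))
tipA (np.float64(391.485801190624), np.float64(165.43837055748048))
tipB (np.float64(384.1740101621037), np.float64(156.6386027296498))
0.98 [55.8, 65.2, 185.6, 100.5]
0.58 [282.3, 0.0, 333.8, 102.4]
vise yaw -3.1296911829053715
```

Run:
```python
from h import *
s=get_state(); y,M=yaw(); print(s["clock"],s["tool_pos"],y)
plan([*s["tool_pos"],y],[.4985,-.0453,.11,2.292],7)
```

```text
3.3 [ 0.59862249 -0.20070913  0.29026346] 2.0014016497470077
{"dx":26.1,"dy":-3.7,"dz":25.8,"turn":-0.042},{"dx":26.3,"dy":-2.6,"dz":25.8,"turn":-0.042},{"dx":26.4,"dy":-1.5,"dz":25.8,"turn":-0.042},{"dx":26.4,"dy":-0.5,"dz":25.8,"turn":-0.042},{"dx":26.4,"dy":0.6,"dz":25.8,"turn":-0.042},{"dx":26.4,"dy":1.7,"dz":25.8,"turn":-0.042},{"dx":26.3,"dy":2.8,"dz":25.8,"turn":-0.042},
```

Call:
send_rows(
  series=[
    {"dx": 26.1,"dy": -3.7,"dz": 25.8,"turn": -0.042,"grip": 0.6},
    {"dx": 26.3,"dy": -2.6,"dz": 25.8,"turn": -0.042,"grip": 0.6},
    {"dx": 26.4,"dy": -1.5,"dz": 25.8,"turn": -0.042,"grip": 0.6},
    {"dx": 26.4,"dy": -0.5,"dz": 25.8,"turn": -0.042,"grip": 0.6},
    {"dx": 26.4,"dy": 0.6,"dz": 25.8,"turn": -0.042,"grip": 0.6},
    {"dx": 26.4,"dy": 1.7,"dz": 25.8,"turn": -0.042,"grip": 0.6},
    {"dx": 26.3,"dy": 2.8,"dz": 25.8,"turn": -0.042,"grip": 0.6},
    {"dx": 0,"dy": 0,"dz": 0,"turn": 0,"grip": 0.6},
    {"dx": 0,"dy": 0,"dz": 0,"turn": 0,"grip": 0.6},
    {"dx": 0,"dy": 0,"dz": 0,"turn": 0,"grip": 0.6},
  ],
)

```text
clock: 4.3
tool_pos: [0.4998, -0.0454, 0.1104]
eef_rot: [0.411, 0.912, 0.0, 0.001]
contact_force: [0.7, -0.6, 1.1]
opening: 0.601
```

Run:
```python
from h import *
import pickle
s=get_state(); print(s["clock"],s["tool_pos"],yaw()[0],np.round(s["q"],2),s["contact_force"])
p=snapshot("wrist"); save(p,"w2"); pickle.dump(p,open("w2.pkl","wb")); print(np.round(-np.array(p["R"]).T@p["t"],3))
for n in ["bar","stop","plunger"]: measure(p,n)
```

```text
4.3 [ 0.49977015 -0.0453972   0.11037935] 2.2954095395746696 [ 0.29  0.78 -0.48  2.04  0.74  0.5  -0.02] [ 0.70024029 -0.56234813  1.0601765 ]
[0.458 0.004 0.255]
bar 0.95 [291.  15. 334. 371.] ctr [ 0.4762 -0.0194  0.0548] z5/50/95 [0.0537 0.0548 0.0558] minrect ((498.03240966796875, -44.02687072753906), (24.799232482910156, 218.34368896484375), 41.237186431884766)
bar 0.85 [  0. 211. 127. 249.] ctr [ 0.3712 -0.1925  0.0092] z5/50/95 [0.0002 0.0092 0.0104] minrect ((401.28680419921875, -147.83245849609375), (188.4222412109375, 44.44648742675781), 55.93050765991211)
stop 0.57 [493. 223. 560. 249.] ctr [0.601  0.0303 0.0559] z5/50/95 [0.0427 0.0559 0.0644] minrect ((604.1038818359375, 32.290645599365234), (29.855270385742188, 10.820046424865723), 45.28986740112305)
plunger 0.65 [473. 109. 579. 206.] ctr [0.5643 0.0632 0.0567] z5/50/95 [0.0452 0.0567 0.0581] minrect ((568.4744262695312, 66.62789154052734), (35.83071517944336, 61.23586654663086), 87.82272338867188)
```

View pics/w2.png

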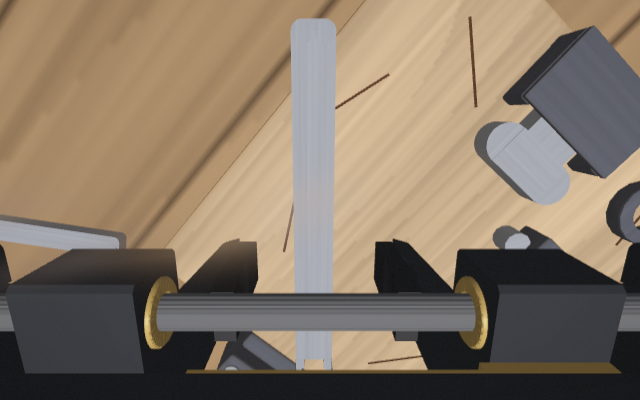

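Run:
```python
from h import *
import pickle
p=pickle.load(open("top0.pkl","rb"))
sc=lambda x,y:(230+(x+.5)/3.6-.5,90+(y+.5)/3.5-.5)
for nm,(x,y),z in [("nose",(229,250),.058),("noseT",(204,194),.058),("noseB",(204,308),.058),("padtip",(277,207),.055),("padL",(262,190),.055),("padR",(292,190),.055)]:
    print(nm,np.round(ray_z(p,*sc(x,y),z),4),p["depth"][int(sc(x,y)[1]),int(sc(x,y)[0])])
p=pickle.load(open("w2.pkl","rb"))
c=p["img"][90:260,440:600]; cv2.imwrite("pics/w2c.png",cv2.resize(c,None,fx=3.5,fy=3.5,interpolation=cv2.INTER_CUBIC)[:,:,::-1])
for (u,v) in [(516,241),(505,240),(510,233)]: print(pt(p,u,v,float(p["depth"][v,u])))
```

```text
nose [0.5675 0.0473 0.058 ] 0.7069577
noseT [0.5974 0.0608 0.058 ] 0.69801885
noseB [0.5363 0.0594 0.058 ] 0.69614667
padtip [0.5916 0.0232 0.055 ] 0.6993693
padL [0.6007 0.0311 0.055 ] 0.69884264
padR [0.601  0.0156 0.055 ] 0.69623935
[0.59922115 0.02667483 0.05641515]
[0.59460827 0.02281047 0.05514273]
[0.59385206 0.02785791 0.05450811]
```

View pics/w2c.png

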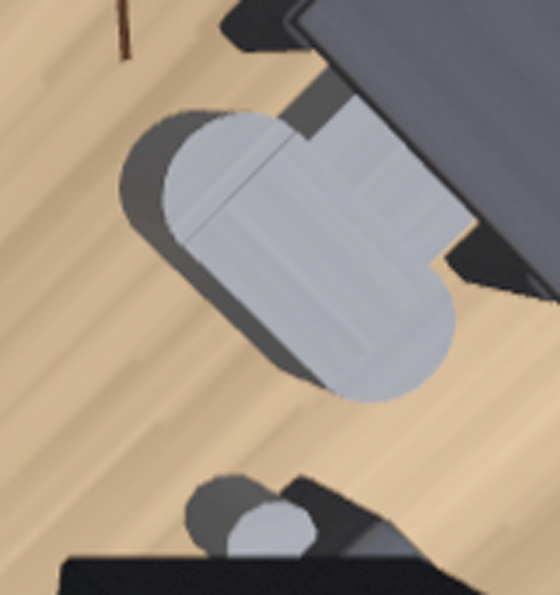

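Call:
send_rows(
  force=20,
  series=[
    {"dx": 0,"dy": 0.5,"dz": 20,"turn": 0,"grip": 0.6},
    {"dx": 0,"dy": 0,"dz": 20,"turn": 0,"grip": 0.6},
    {"dx": 0,"dy": 0,"dz": 15,"turn": 0,"grip": 0.6},
    {"dx": 0,"dy": 0,"dz": 9,"turn": 0,"grip": 0.6},
    {"dx": 0,"dy": 0,"dz": 3.5,"turn": 0,"grip": 0.6},
    {"dx": 0,"dy": 0,"dz": 0,"turn": 0,"grip": 0.6},
    {"dx": 0,"dy": 0,"dz": 0,"turn": 0,"grip": 0.6},
  ],
)

```text
clock: 5.2
tool_pos: [0.4993, -0.0439, 0.0427]
eef_rot: [0.41, 0.912, 0.0, 0.0]
contact_force: [-0.1, 0.2, 0.1]
opening: 0.597
```

Call:
send_rows(
  force=20,
  series=[
    {"dx": 0,"dy": 0,"dz": 0,"turn": 0,"grip": 0.3},
    {"dx": 0,"dy": 0,"dz": 0,"turn": 0,"grip": 0.2},
    {"dx": 0,"dy": 0,"dz": 0,"turn": 0,"grip": 0.2},
    {"dx": 0,"dy": 0,"dz": 0,"turn": 0,"grip": 0.2},
    {"dx": 0,"dy": 0,"dz": 0,"turn": 0,"grip": 0.2},
  ],
)

```text
clock: 5.7
tool_pos: [0.4983, -0.0446, 0.0424]
eef_rot: [0.41, 0.912, -0.001, -0.0]
contact_force: [-2.2, -0.6, 4.8]
opening: 0.265
```

Run:
```python
from h import *
import pickle
s=get_state(); print(s["clock"],s["tool_pos"],yaw()[0],s["opening"],s["contact_force"])
p=snapshot("wrist"); save(p,"w3"); pickle.dump(p,open("w3.pkl","wb"))
measure(p,"bar")
t=snapshot("top"); save(t,"t3");measure(t,"bar")
```

```text
5.7 [ 0.49834803 -0.04458053  0.04236096] 2.297258657934762 0.2652472322705612 [-2.1873439  -0.57784179  4.77998621]
bar 0.78 [  6. 264.  70. 294.] ctr [ 0.3999 -0.1704  0.0081] z5/50/95 [-0.0003  0.0081  0.0102] minrect ((415.1728820800781, -132.271240234375), (111.03875732421875, 26.356334686279297), 68.21183776855469)
bar 0.77 [279.   2. 352. 373.] ctr [ 0.467  -0.0078  0.0548] z5/50/95 [0.0537 0.0548 0.0558] minrect ((481.1355895996094, -24.334259033203125), (24.712738037109375, 149.36744689941406), 41.44940948486328)
bar 0.97 [296. 204. 336. 241.] ctr [0.4537 0.0051 0.0558] z5/50/95 [0.0537 0.0558 0.0577] minrect ((453.7023620605469, 5.507926940917969), (23.84768295288086, 83.05677032470703), 41.36661148071289)
bar 0.74 [403. 248. 450. 318.] ctr [ 0.3511 -0.2084  0.0107] z5/50/95 [0.004  0.0107 0.0126] minrect ((351.05352783203125, -208.94483947753906), (144.7598876953125, 16.523571014404297), 32.05979919433594)
bar 0.68 [156. 278. 266. 320.] ctr [0.3043 0.1979 0.0153] z5/50/95 [0.0089 0.0153 0.0175] minrect ((304.0202331542969, 202.37210083007812), (216.60562133789062, 24.898305892944336), 74.77486419677734)
```

View pics/w3.png

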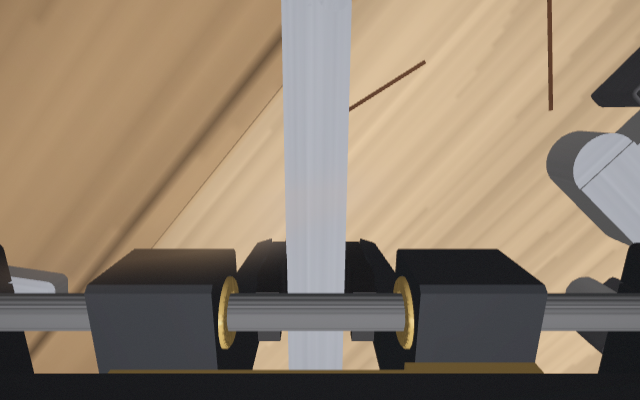

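Call:
send_rows(
  series=[
    {"dx": -3,"dy": -6,"dz": 0,"turn": 0,"grip": 0.2},
    {"dx": -3,"dy": -6,"dz": 0,"turn": 0,"grip": 0.2},
    {"dx": -3,"dy": -6,"dz": 0,"turn": 0,"grip": 0.2},
    {"dx": -3,"dy": -5.5,"dz": 0,"turn": 0,"grip": 0.2},
    {"dx": 0,"dy": 0,"dz": 0,"turn": 0,"grip": 0.2},
    {"dx": 0,"dy": 0,"dz": 0,"turn": 0,"grip": 0.2},
  ],
)

```text
clock: 6.5
tool_pos: [0.4893, -0.0698, 0.0423]
eef_rot: [0.41, 0.912, -0.001, 0.0]
contact_force: [1.0, -0.2, 4.8]
opening: 0.273
```

Run:
```python
from h import *
import pickle
s=get_state(); print(s["clock"],s["tool_pos"],yaw()[0],s["opening"],s["contact_force"])
t=snapshot("top"); save(t,"t4"); pickle.dump(t,open("t4.pkl","wb"))
c=t["img"][120:260,280:460]; cv2.imwrite("pics/t4c.png",cv2.resize(c,None,fx=4,fy=4,interpolation=cv2.INTER_CUBIC)[:,:,::-1])
t=snapshot("side"); save(t,"s4"); pickle.dump(t,open("s4.pkl","wb"))
c=t["img"][120:260,230:390]; cv2.imwrite("pics/s4c.png",cv2.resize(c,None,fx=4,fy=4,interpolation=cv2.INTER_CUBIC)[:,:,::-1])
```

```text
6.5 [ 0.4892565  -0.06984931  0.04234694] 2.2965064022949444 0.2725862046139935 [ 1.02396122 -0.21124313  4.84984482]
```

View pics/t4c.png

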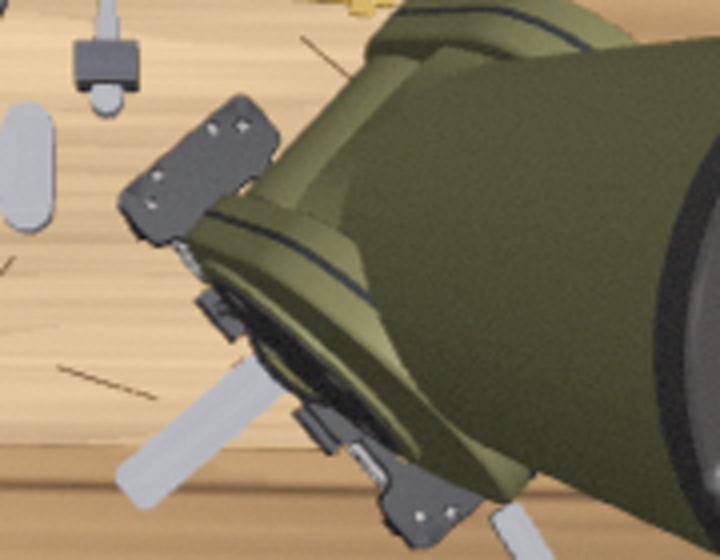

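View pics/s4c.png

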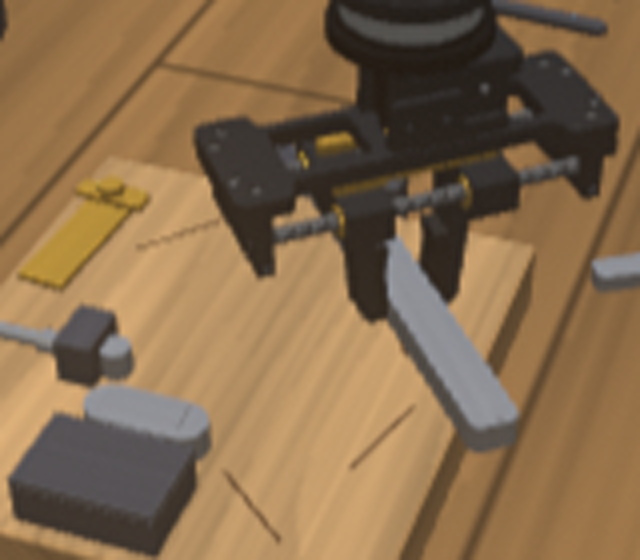

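Run:
```python
from h import *
import pickle
p=pickle.load(open("t4.pkl","rb"))
# mask bar via region & depth; fit
for r in regions_of(snapshot("top"),"bar")[:3]: print(r["score"],r["extent"])
k=lambda x,y:(280+(x+.5)/4-.5,120+(y+.5)/4-.5)
a=2.292
d=np.array([np.cos(a),np.sin(a)]);n=np.array([np.sin(a),-np.cos(a)])
for q in [(118,470),(147,508),(130,492),(190,408),(220,445)]:
    X=ray_z(p,*k(*q),.056)[:2]; r=X-np.array([.48926,-.06985]); print(q,X,"along",r@d,"lat",r@n)
```

```text
0.76 [307.0, 208.3, 352.0, 247.3]
0.76 [156.0, 279.8, 266.0, 320.1]
0.6 [406.6, 247.8, 447.2, 313.4]
(118, 470) [0.42779899 0.01528582] along 0.10452001559796492 lat 0.010056325091141573
(147, 508) [0.41079373 0.00175587] along 0.10558725616364278 lat -0.011648500599665197
(130, 492) [0.41790705 0.00962789] along 0.10680238779420805 lat -0.0011084998432216951
(190, 408) [ 0.45662555 -0.01712634] along 0.06114424319558927 lat 0.010304011938297795
(220, 445) [ 0.43997048 -0.03107566] along 0.06166530786964053 lat -0.011414720123575554
```

Call:
send_rows(
  series=[
    {"dx": -4,"dy": 0,"dz": 0,"turn": 0,"grip": 0.2},
    {"dx": -4,"dy": 0,"dz": 0,"turn": 0,"grip": 0.2},
    {"dx": -3,"dy": 0,"dz": 0,"turn": 0,"grip": 0.2},
    {"dx": 0,"dy": 0,"dz": 0,"turn": 0,"grip": 0.2},
  ],
)

```text
clock: 7.1
tool_pos: [0.4946, -0.0753, 0.0423]
eef_rot: [0.409, 0.913, -0.0, -0.002]
contact_force: [-4.1, 4.1, 9.3]
opening: 0.269
```

Call:
send_rows(
  series=[
    {"dx": -1.5,"dy": 0,"dz": 0,"turn": 0,"grip": 0.2},
    {"dx": -1.5,"dy": 0,"dz": 0,"turn": 0,"grip": 0.2},
  ],
)

```text
clock: 7.3
tool_pos: [0.496, -0.0768, 0.0423]
eef_rot: [0.408, 0.913, 0.0, -0.002]
contact_force: [-5.1, 4.8, 9.8]
opening: 0.273
```

Call:
send_rows(
  series=[
    {"dx": 0,"dy": 0,"dz": -0.5,"turn": 0,"grip": 0.2},
    {"dx": 0,"dy": 0,"dz": 0,"turn": 0,"grip": 0.2},
    {"dx": 0,"dy": 0,"dz": 0,"turn": 0,"grip": 0.2},
  ],
)

```text
clock: 7.6
tool_pos: [0.4975, -0.0788, 0.0424]
eef_rot: [0.409, 0.912, -0.001, -0.001]
contact_force: [-2.3, 2.4, 0.9]
opening: 0.272
```

Run:
```python
from h import *
import pickle
s=get_state(); print(s["clock"],s["tool_pos"],yaw()[0],s["opening"],s["contact_force"],s["moment"])
for n in ["top","side","wrist"]:
    p=snapshot(n); save(p,n+"5"); pickle.dump(p,open(n+"5.pkl","wb"))
p=pickle.load(open("top5.pkl","rb"));c=p["img"][120:260,280:460]; cv2.imwrite("pics/t5c.png",cv2.resize(c,None,fx=4,fy=4,interpolation=cv2.INTER_CUBIC)[:,:,::-1])
```

```text
7.6 [ 0.49746625 -0.07879987  0.04235119] 2.298100691063529 0.2723448472741148 [-2.30704322  2.408779    0.94936681] [ 0.39631807  0.35558383 -0.00915546]
```

View pics/t5c.png

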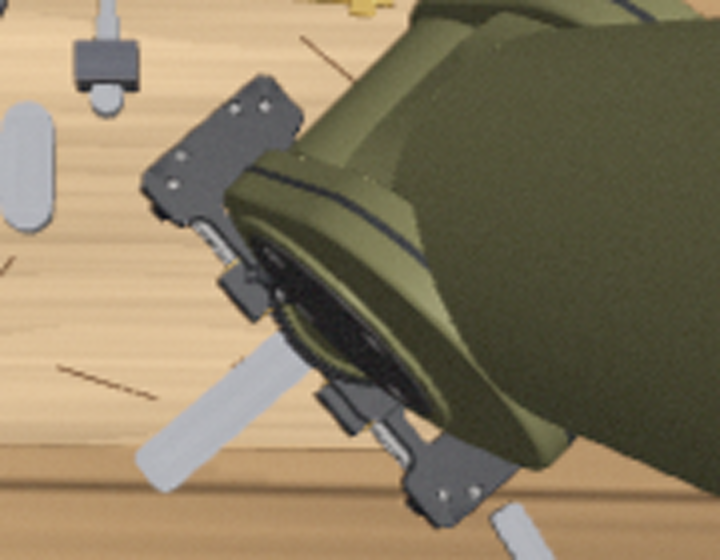

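View pics/wrist5.png

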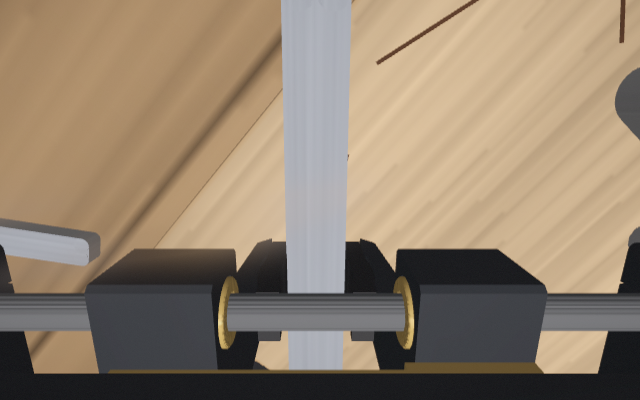

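View pics/side5.png

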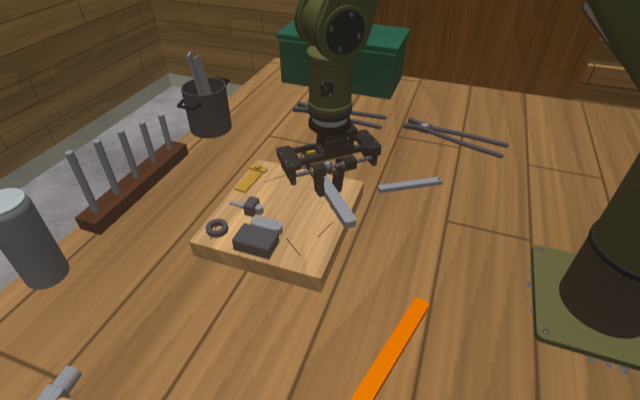

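Call:
send_rows(
  series=[
    {"dx": -1.5,"dy": 0,"dz": 0,"turn": 0,"grip": 0.2},
    {"dx": -1,"dy": 0,"dz": 0,"turn": 0,"grip": 0.2},
    {"dx": 0,"dy": 0,"dz": 0,"turn": 0,"grip": 0.2},
    {"dx": 0,"dy": 0,"dz": 0,"turn": 0,"grip": 0.2},
  ],
)

```text
clock: 8.15
tool_pos: [0.5007, -0.0815, 0.0425]
eef_rot: [0.41, 0.912, -0.0, 0.0]
contact_force: [-0.1, -0.7, -6.8]
opening: 0.274
```

Call:
send_rows(
  series=[
    {"dx": -1,"dy": 0,"dz": 0,"turn": 0,"grip": 0.2},
    {"dx": -1,"dy": 0,"dz": 0,"turn": 0,"grip": 0.2},
    {"dx": 0,"dy": 0,"dz": 0,"turn": 0,"grip": 0.2},
    {"dx": 0,"dy": 0,"dz": 0,"turn": 0,"grip": 0.2},
  ],
)

```text
clock: 8.55
tool_pos: [0.5017, -0.0824, 0.0427]
eef_rot: [0.41, 0.912, -0.0, 0.0]
contact_force: [0.3, 0.6, -6.6]
opening: 0.273
```

Call:
send_rows(
  series=[
    {"dx": -1,"dy": 0,"dz": 0,"turn": 0,"grip": 0.2},
    {"dx": 0,"dy": 0,"dz": 0,"turn": 0,"grip": 0.2},
    {"dx": 0,"dy": 0,"dz": 0,"turn": 0,"grip": 0.2},
  ],
)

```text
clock: 8.85
tool_pos: [0.5022, -0.083, 0.0427]
eef_rot: [0.409, 0.912, 0.0, -0.0]
contact_force: [-0.7, 0.4, -6.3]
opening: 0.273
```

Call:
send_rows(
  series=[
    {"dx": -1,"dy": 0,"dz": 0,"turn": 0,"grip": 0.2},
    {"dx": 0,"dy": 0,"dz": 0,"turn": 0,"grip": 0.2},
    {"dx": 0,"dy": 0,"dz": 0,"turn": 0,"grip": 0.2},
  ],
)

```text
clock: 9.15
tool_pos: [0.5023, -0.0831, 0.0426]
eef_rot: [0.409, 0.912, 0.0, -0.001]
contact_force: [-1.8, 3.1, -6.6]
opening: 0.267
```

Call:
send_rows(
  series=[
    {"dx": -1,"dy": 0,"dz": 0,"turn": 0,"grip": 0.2},
    {"dx": 0,"dy": 0,"dz": 0,"turn": 0,"grip": 0.2},
    {"dx": 0,"dy": 0,"dz": 0,"turn": 0,"grip": 0.2},
  ],
)

```text
clock: 9.45
tool_pos: [0.5024, -0.0831, 0.0426]
eef_rot: [0.409, 0.913, 0.0, -0.001]
contact_force: [-4.1, 4.8, -3.4]
opening: 0.27
```

Run:
```python
from h import *
import pickle
s=get_state(); print(s["clock"],s["tool_pos"],yaw()[0],s["opening"],s["contact_force"],s["moment"])
y=yaw()[0];d=np.array([np.cos(y),np.sin(y)]);n=np.array([np.sin(y),-np.cos(y)]);F=s["contact_force"][:2];print("along",F@d,"lat",F@n,"post104",s["tool_pos"][:2]-.104*d)
p=snapshot("side"); save(p,"s6"); pickle.dump(p,open("s6.pkl","wb"))
c=p["img"][130:260,250:390]; cv2.imwrite("pics/s6c.png",cv2.resize(c,None,fx=4.5,fy=4.5,interpolation=cv2.INTER_CUBIC)[:,:,::-1])
p=snapshot("top"); save(p,"t6"); pickle.dump(p,open("t6.pkl","wb"))
c=p["img"][120:260,280:460]; cv2.imwrite("pics/t6c.png",cv2.resize(c,None,fx=4,fy=4,interpolation=cv2.INTER_CUBIC)[:,:,::-1])
```

```text
9.45 [ 0.50237326 -0.08313031  0.04261815] 2.2991144949224704 0.27020666698949686 [-4.11472936  4.81776136 -3.42224478] [0.87965953 0.75720393 0.00653365]
along 6.334298157918518 lat 0.13597474054179792 post104 [ 0.57159727 -0.16074498]
```

View pics/s6c.png

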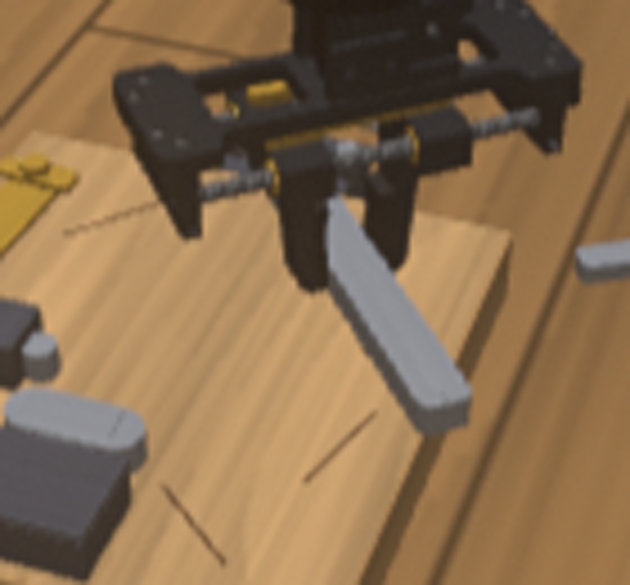

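View pics/t6c.png

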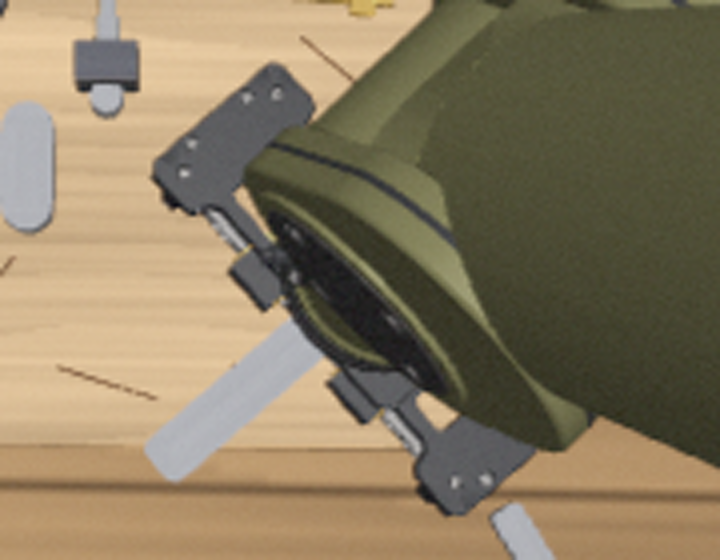

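Run:
```python
from h import *
import pickle
p=pickle.load(open("t6.pkl","rb"))
k=lambda x,y:(280+(x+.5)/4-.5,120+(y+.5)/4-.5)
y=2.295; d=np.array([np.cos(y),np.sin(y)]);n=np.array([np.sin(y),-np.cos(y)])
for P in [(.570,-.1608),(.5695,-.1634)]:
  for q in [(146,444),(178,480),(160,466)]:
    r=ray_z(p,*k(*q),.056)[:2]-np.array(P); print(q,r@d,r@n)
```

```text
(146, 444) 0.20870970681154313 0.010851558911415206
(178, 480) 0.20825112184418923 -0.011077301595377516
(160, 466) 0.21035624200992253 -0.0009138808159138459
(146, 444) 0.2103259080888597 0.012948674414004468
(178, 480) 0.20986732312150577 -0.008980186092788254
(160, 466) 0.2119724432872391 0.0011832346866754015
```

Call:
send_rows(
  series=[
    {"dx": 0,"dy": 1.5,"dz": 0,"turn": 0,"grip": 0.2},
    {"dx": 0,"dy": 1.5,"dz": 0,"turn": 0,"grip": 0.2},
    {"dx": 0,"dy": 0,"dz": 0,"turn": 0,"grip": 0.2},
    {"dx": 0,"dy": 0,"dz": 0,"turn": 0,"grip": 0.2},
  ],
)

```text
clock: 9.95
tool_pos: [0.5032, -0.0824, 0.0425]
eef_rot: [0.41, 0.912, -0.001, -0.002]
contact_force: [-6.5, 2.5, -3.5]
opening: 0.27
```

Call:
send_rows(
  series=[
    {"dx": 0,"dy": -1,"dz": 0,"turn": 0,"grip": 0.2},
    {"dx": -0.1,"dy": 4.2,"dz": 0,"turn": 0.04,"grip": 0.2},
    {"dx": -0.1,"dy": 4.2,"dz": 0,"turn": 0.04,"grip": 0.2},
    {"dx": -0.1,"dy": 4.2,"dz": 0,"turn": 0.04,"grip": 0.2},
    {"dx": -0.1,"dy": 4.2,"dz": 0,"turn": 0.04,"grip": 0.2},
    {"dx": 0,"dy": 0,"dz": 0,"turn": 0,"grip": 0.2},
  ],
)

```text
clock: 10.55
tool_pos: [0.5169, -0.0726, 0.0424]
eef_rot: [0.482, 0.876, -0.001, -0.002]
contact_force: [-5.4, 3.8, -3.5]
opening: 0.268
```

```bash
cat > st.py <<'E'
from h import *
s=get_state();y=yaw()[0];d=np.array([np.cos(y),np.sin(y)]);n=np.array([np.sin(y),-np.cos(y)]);F=s["contact_force"][:2]
print(s["clock"],np.round(s["tool_pos"],4),"yaw",round(y,4),"out",round(y-1.583,4),"along %.1f lat %.1f fz %.1f"%(F@d,F@n,s["contact_force"][2]),"mom",np.round(s["moment"],2),"post104",np.round(s["tool_pos"][:2]-.104*d,4))
E
python3 st.py
```

```text
10.55 [ 0.5169 -0.0726  0.0424] yaw 2.1365 out 0.5535 along 6.1 lat -2.5 fz -3.5 mom [ 0.7   0.9  -0.32] post104 [ 0.5726 -0.1604]
```

Call:
send_rows(
  series=[
    {"dx": -0.1,"dy": 4.0,"dz": 0,"turn": 0.04,"grip": 0.2},
    {"dx": -0.1,"dy": 4.0,"dz": 0,"turn": 0.04,"grip": 0.2},
    {"dx": -0.1,"dy": 4.0,"dz": 0,"turn": 0.04,"grip": 0.2},
    {"dx": -0.1,"dy": 4.1,"dz": 0,"turn": 0.04,"grip": 0.2},
    {"dx": -0.1,"dy": 4.1,"dz": 0,"turn": 0.04,"grip": 0.2},
    {"dx": -0.1,"dy": 4.1,"dz": 0,"turn": 0.04,"grip": 0.2},
    {"dx": 0,"dy": 0,"dz": 0,"turn": 0,"grip": 0.2},
  ],
)

```text
clock: 11.25
tool_pos: [0.5396, -0.0625, 0.0424]
eef_rot: [0.583, 0.812, -0.001, -0.001]
contact_force: [-6.4, 2.7, -4.4]
opening: 0.273
```

```bash
python3 st.py
python3 - <<'E'
from h import *
import pickle
p=snapshot("wrist"); save(p,"w7"); pickle.dump(p,open("w7.pkl","wb"))
E
```

```text
11.25 [ 0.5396 -0.0625  0.0424] yaw 1.8965 out 0.3135 along 4.6 lat -5.2 fz -4.4 mom [ 0.66  0.84 -0.43] post104 [ 0.5729 -0.161 ]
```

View pics/w7.png

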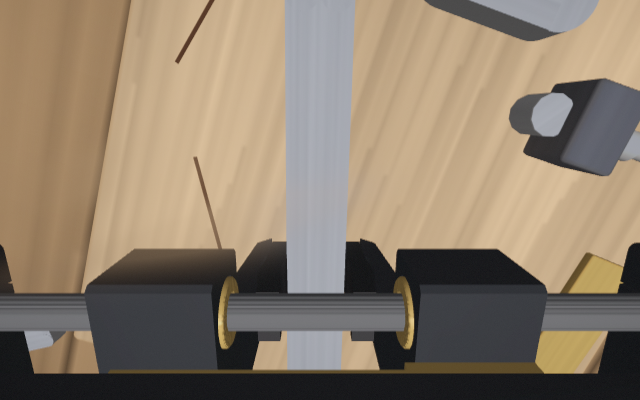

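Call:
send_rows(
  series=[
    {"dx": -0.4,"dy": 2.7,"dz": 0,"turn": 0.04,"grip": 0.2},
    {"dx": -0.4,"dy": 3.3,"dz": 0,"turn": 0.04,"grip": 0.2},
    {"dx": -0.2,"dy": 4.1,"dz": 0,"turn": 0.04,"grip": 0.2},
    {"dx": 0,"dy": 0,"dz": 0,"turn": 0,"grip": 0.2},
  ],
)

```text
clock: 11.7
tool_pos: [0.5509, -0.0598, 0.0426]
eef_rot: [0.63, 0.776, 0.001, -0.0]
contact_force: [-3.2, 3.6, -6.8]
opening: 0.271
```

```bash
python3 st.py
```

```text
11.7 [ 0.5509 -0.0598  0.0426] yaw 1.7779 out 0.1949 along 4.2 lat -2.3 fz -6.8 mom [ 0.98  0.63 -0.26] post104 [ 0.5723 -0.1616]
```

Call:
send_rows(
  series=[
    {"dx": -0.2,"dy": 3.1,"dz": 0,"turn": 0.03,"grip": 0.2},
    {"dx": -0.2,"dy": 3.1,"dz": 0,"turn": 0.03,"grip": 0.2},
    {"dx": 0,"dy": 0,"dz": 0,"turn": 0,"grip": 0.2},
  ],
)

```text
clock: 12.0
tool_pos: [0.5564, -0.059, 0.0425]
eef_rot: [0.653, 0.758, 0.0, -0.001]
contact_force: [-3.2, 4.9, -8.2]
opening: 0.27
```

```bash
python3 st.py
```

```text
12.0 [ 0.5564 -0.059   0.0425] yaw 1.7197 out 0.1367 along 5.3 lat -2.4 fz -8.2 mom [ 0.92  0.57 -0.1 ] post104 [ 0.5718 -0.1619]
```

Call:
send_rows(
  series=[
    {"dx": -0.1,"dy": 3.1,"dz": 0,"turn": 0.03,"grip": 0.2},
    {"dx": -0.1,"dy": 3.1,"dz": 0,"turn": 0.03,"grip": 0.2},
    {"dx": 0,"dy": 0,"dz": 0,"turn": 0,"grip": 0.2},
  ],
)

```text
clock: 12.3
tool_pos: [0.5625, -0.0584, 0.0425]
eef_rot: [0.675, 0.738, 0.0, -0.001]
contact_force: [-3.5, 4.4, -7.3]
opening: 0.267
```

```bash
python3 st.py
```

```text
12.3 [ 0.5625 -0.0584  0.0425] yaw 1.6595 out 0.0765 along 4.7 lat -3.1 fz -7.3 mom [ 0.93  0.63 -0.17] post104 [ 0.5717 -0.162 ]
```

Call:
send_rows(
  series=[
    {"dx": -0.1,"dy": 3.0,"dz": 0.2,"turn": 0.03,"grip": 0.2},
    {"dx": -0.1,"dy": 3.0,"dz": 0.1,"turn": 0.03,"grip": 0.2},
    {"dx": 0,"dy": 0,"dz": 0,"turn": 0,"grip": 0.2},
  ],
)

```text
clock: 12.6
tool_pos: [0.5685, -0.0582, 0.0425]
eef_rot: [0.697, 0.717, 0.0, -0.001]
contact_force: [-3.4, 5.0, -5.4]
opening: 0.27
```

```bash
cat >> st.py <<'E'
L=F@n;M=s["moment"][2];print("end force %.2f"%(-(.104*L-M)/.186))
E
python3 st.py
python3 - <<'E'
from h import *
import pickle
p=snapshot("wrist"); save(p,"w8"); pickle.dump(p,open("w8.pkl","wb"))
E
```

```text
12.6 [ 0.5685 -0.0582  0.0425] yaw 1.5994 out 0.0164 along 5.1 lat -3.2 fz -5.4 mom [ 0.93  0.58 -0.17] post104 [ 0.5715 -0.1621]
end force 0.90
```

View pics/w8.png

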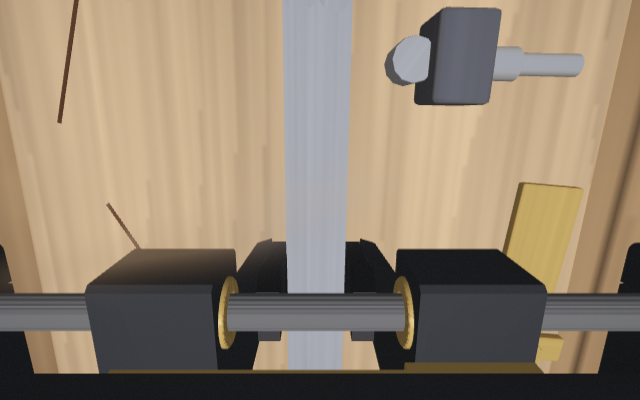

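The wrist view shows a gap of about 35 px (12 mm) between the bar's edge (col 351) and the pad tip (col 386). That is about 0.065 rad still to swing.

Call:
send_rows(
  series=[
    {"dx": 0,"dy": 2.0,"dz": 0.1,"turn": 0.02,"grip": 0.2},
    {"dx": 0,"dy": 2.0,"dz": 0.1,"turn": 0.02,"grip": 0.2},
    {"dx": 0,"dy": 0,"dz": 0,"turn": 0,"grip": 0.2},
    {"dx": 0,"dy": 0,"dz": 0,"turn": 0,"grip": 0.2},
  ],
)

```text
clock: 13.05
tool_pos: [0.5721, -0.0582, 0.0424]
eef_rot: [0.711, 0.703, -0.0, -0.001]
contact_force: [-4.1, 4.5, -3.1]
opening: 0.268
```

```bash
python3 st.py
python3 - <<'E'
from h import *
import pickle
p=snapshot("wrist"); save(p,"w9"); pickle.dump(p,open("w9.pkl","wb"))
c=p["img"][0:140,270:470]; cv2.imwrite("pics/w9c.png",cv2.resize(c,None,fx=4,fy=4,interpolation=cv2.INTER_CUBIC)[:,:,::-1])
E
```

```text
13.05 [ 0.5721 -0.0582  0.0424] yaw 1.5602 out -0.0228 along 4.4 lat -4.1 fz -3.1 mom [ 0.94  0.87 -0.11] post104 [ 0.571  -0.1622]
end force 1.73
```

View pics/w9c.png

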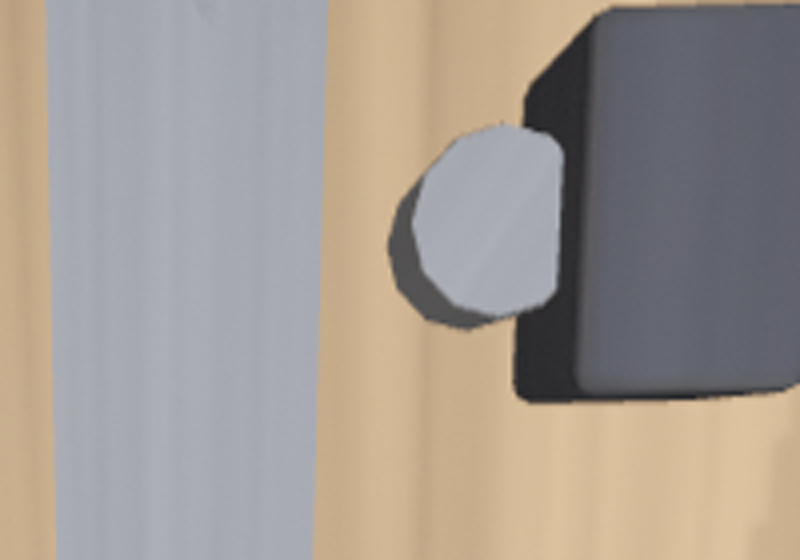

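Call:
send_rows(
  series=[
    {"dx": 0,"dy": 1.5,"dz": 0,"turn": 0.015,"grip": 0.2},
    {"dx": 0,"dy": 1.5,"dz": 0,"turn": 0.015,"grip": 0.2},
    {"dx": 0,"dy": 0,"dz": 0,"turn": 0,"grip": 0.2},
    {"dx": 0,"dy": 0,"dz": 0,"turn": 0,"grip": 0.2},
  ],
)

```text
clock: 13.5
tool_pos: [0.5751, -0.0583, 0.0424]
eef_rot: [0.721, 0.693, -0.0, -0.001]
contact_force: [-4.9, 3.7, -2.2]
opening: 0.272
```

```bash
python3 st.py
```

```text
13.5 [ 0.5751 -0.0583  0.0424] yaw 1.5301 out -0.0529 along 3.5 lat -5.0 fz -2.2 mom [ 0.88  0.85 -0.08] post104 [ 0.5708 -0.1622]
end force 2.39
```

Call:
send_rows(
  series=[
    {"dx": 0,"dy": 0.8,"dz": 0,"turn": 0.008,"grip": 0.2},
    {"dx": 0,"dy": 0,"dz": 0,"turn": 0,"grip": 0.2},
    {"dx": 0,"dy": 0,"dz": 0,"turn": 0,"grip": 0.2},
  ],
)

```text
clock: 13.8
tool_pos: [0.5757, -0.0583, 0.0424]
eef_rot: [0.724, 0.69, -0.0, -0.001]
contact_force: [-5.7, 5.1, -2.8]
opening: 0.27
```

```bash
python3 st.py
```

```text
13.8 [ 0.5757 -0.0583  0.0424] yaw 1.5224 out -0.0606 along 4.8 lat -5.9 fz -2.8 mom [ 0.85  0.89 -0.06] post104 [ 0.5707 -0.1622]
end force 2.99
```

Run:
```python
from h import *
import pickle
p=snapshot("wrist"); save(p,"w10"); pickle.dump(p,open("w10.pkl","wb"))
c=p["img"][0:140,270:470]; cv2.imwrite("pics/w10c.png",cv2.resize(c,None,fx=4,fy=4,interpolation=cv2.INTER_CUBIC)[:,:,::-1])
p=snapshot("side"); save(p,"s10"); pickle.dump(p,open("s10.pkl","wb"))
c=p["img"][140:280,210:350]; cv2.imwrite("pics/s10c.png",cv2.resize(c,None,fx=4,fy=4,interpolation=cv2.INTER_CUBIC)[:,:,::-1])
```

```text
(no output)
```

View pics/w10c.png

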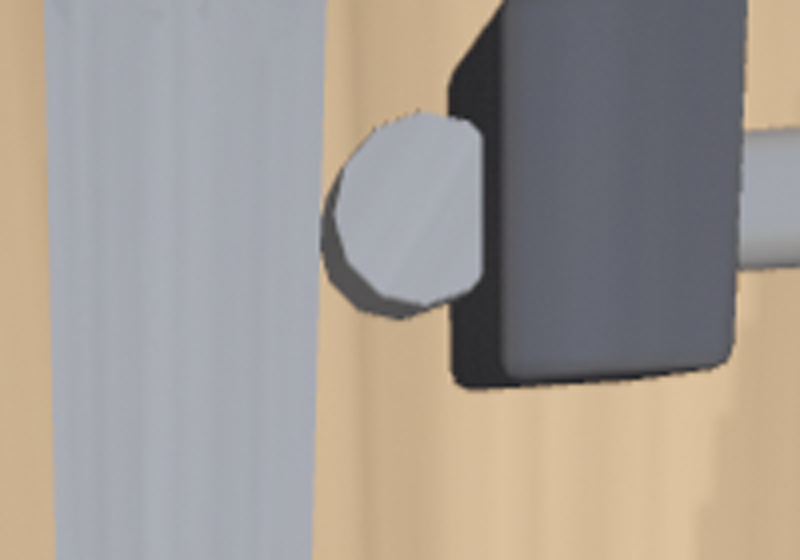

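View pics/s10c.png

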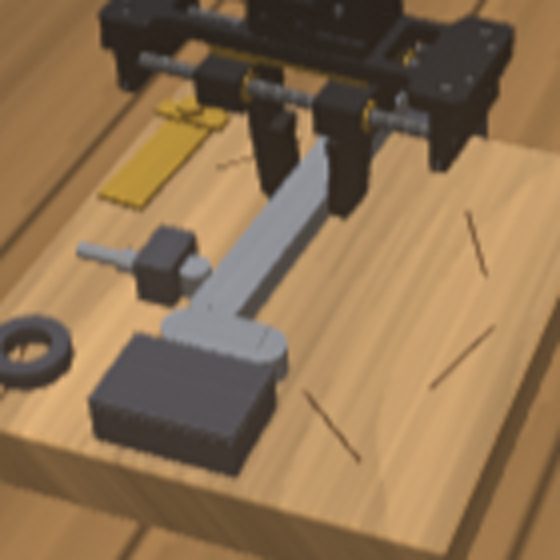

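Call:
send_rows(
  series=[
    {"dx": 0,"dy": 0.4,"dz": 0,"turn": 0.004,"grip": 0.2},
    {"dx": 0,"dy": 0,"dz": 0,"turn": 0,"grip": 0.2},
    {"dx": 0,"dy": 0,"dz": 0,"turn": 0,"grip": 0.2},
  ],
)

```text
clock: 14.2
tool_pos: [0.576, -0.0584, 0.0424]
eef_rot: [0.725, 0.688, -0.0, -0.001]
contact_force: [-5.6, 4.5, -2.0]
opening: 0.27
```

```bash
python3 st.py
```

```text
14.2 [ 0.576  -0.0584  0.0424] yaw 1.5185 out -0.0645 along 4.2 lat -5.8 fz -2.0 mom [0.83 0.92 0.01] post104 [ 0.5706 -0.1622]
end force 3.31
```

Call:
send_rows(
  series=[
    {"dx": 0,"dy": 0.3,"dz": 0,"turn": 0.003,"grip": 0.2},
    {"dx": 0,"dy": 0,"dz": 0,"turn": 0,"grip": 0.2},
    {"dx": 0,"dy": 0,"dz": 0,"turn": 0,"grip": 0.2},
  ],
)

```text
clock: 14.5
tool_pos: [0.5761, -0.0584, 0.0424]
eef_rot: [0.726, 0.687, -0.001, -0.001]
contact_force: [-4.8, 4.4, -2.2]
opening: 0.27
```

```bash
python3 st.py
```

```text
14.5 [ 0.5761 -0.0584  0.0424] yaw 1.5157 out -0.0673 along 4.2 lat -5.0 fz -2.2 mom [0.91 0.97 0.02] post104 [ 0.5704 -0.1622]
end force 2.94
```

Call:
send_rows(
  series=[
    {"dx": 0,"dy": 0.3,"dz": 0,"turn": 0.003,"grip": 0.2},
    {"dx": 0,"dy": 0,"dz": 0,"turn": 0,"grip": 0.2},
    {"dx": 0,"dy": 0,"dz": 0,"turn": 0,"grip": 0.2},
  ],
)

```text
clock: 14.8
tool_pos: [0.5761, -0.0584, 0.0425]
eef_rot: [0.727, 0.686, -0.001, -0.001]
contact_force: [-5.8, 4.7, -1.1]
opening: 0.27
```

```bash
python3 st.py
```

```text
14.8 [ 0.5761 -0.0584  0.0425] yaw 1.5132 out -0.0698 along 4.3 lat -6.1 fz -1.1 mom [0.85 1.08 0.17] post104 [ 0.5702 -0.1622]
end force 4.34
```

Call:
send_rows(
  series=[
    {"dx": 0,"dy": 0.3,"dz": 0,"turn": 0.003,"grip": 0.2},
    {"dx": 0,"dy": 0,"dz": 0,"turn": 0,"grip": 0.2},
    {"dx": 0,"dy": 0,"dz": 0,"turn": 0,"grip": 0.2},
  ],
)

```text
clock: 15.1
tool_pos: [0.5761, -0.0584, 0.0424]
eef_rot: [0.728, 0.686, -0.001, -0.001]
contact_force: [-6.4, 4.1, -2.0]
opening: 0.268
```

```bash
python3 st.py
python3 - <<'E'
from h import *
import pickle
p=snapshot("wrist"); save(p,"w11"); pickle.dump(p,open("w11.pkl","wb"))
c=p["img"][0:140,270:470]; cv2.imwrite("pics/w11c.png",cv2.resize(c,None,fx=4,fy=4,interpolation=cv2.INTER_CUBIC)[:,:,::-1])
E
```

```text
15.1 [ 0.5761 -0.0584  0.0424] yaw 1.5106 out -0.0724 along 3.8 lat -6.6 fz -2.0 mom [0.92 1.17 0.22] post104 [ 0.5699 -0.1622]
end force 4.89
```

View pics/w11c.png

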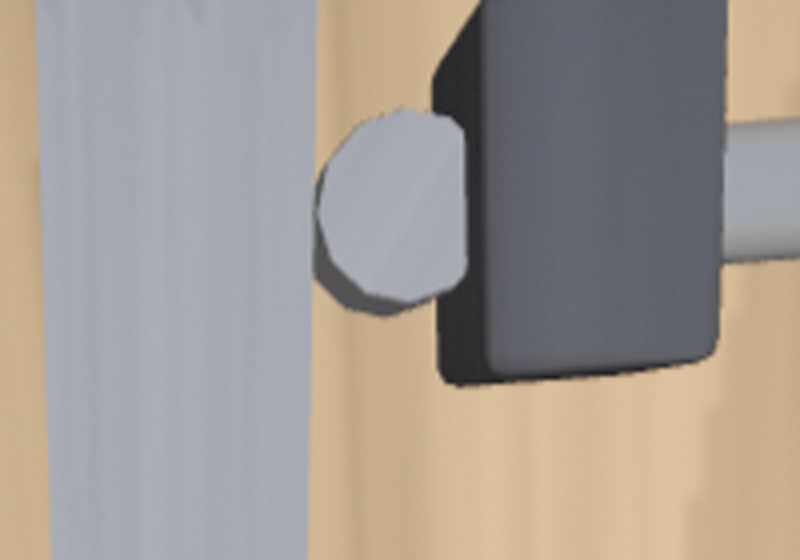

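Call:
send_rows(
  series=[
    {"dx": 0,"dy": 0.4,"dz": 0,"turn": 0.004,"grip": 0.2},
    {"dx": 0,"dy": 0,"dz": 0,"turn": 0,"grip": 0.2},
    {"dx": 0,"dy": 0,"dz": 0,"turn": 0,"grip": 0.2},
  ],
)

```text
clock: 15.45
tool_pos: [0.5762, -0.0584, 0.0424]
eef_rot: [0.729, 0.684, -0.001, -0.001]
contact_force: [-7.1, 4.9, -0.2]
opening: 0.267
```

```bash
python3 st.py
```

```text
15.45 [ 0.5762 -0.0584  0.0424] yaw 1.5071 out -0.0759 along 4.4 lat -7.4 fz -0.2 mom [0.89 1.36 0.36] post104 [ 0.5696 -0.1622]
end force 6.09
```

Call:
send_rows(
  series=[
    {"dx": 0,"dy": 0.4,"dz": 0,"turn": 0.004,"grip": 0.2},
    {"dx": 0,"dy": 0,"dz": 0,"turn": 0,"grip": 0.2},
    {"dx": 0,"dy": 0,"dz": 0,"turn": 0,"grip": 0.2},
  ],
)

```text
clock: 15.75
tool_pos: [0.5761, -0.0584, 0.0424]
eef_rot: [0.731, 0.683, -0.002, -0.002]
contact_force: [-6.9, 4.0, 0.5]
opening: 0.268
```

```bash
python3 st.py
```

```text
15.75 [ 0.5761 -0.0584  0.0424] yaw 1.5032 out -0.0798 along 3.5 lat -7.1 fz 0.5 mom [0.9  1.45 0.4 ] post104 [ 0.5691 -0.1622]
end force 6.15
```

Run:
```python
from h import *
import pickle
p=snapshot("wrist"); save(p,"w12"); pickle.dump(p,open("w12.pkl","wb"))
c=p["img"][0:140,270:470]; cv2.imwrite("pics/w12c.png",cv2.resize(c,None,fx=4,fy=4,interpolation=cv2.INTER_CUBIC)[:,:,::-1])
s=get_state();print(s["contact_force"],s["moment"])
for f in ["w10","w11","w12"]:
    p=pickle.load(open(f+".pkl","rb"))
    g=cv2.cvtColor(p["img"],cv2.COLOR_RGB2GRAY)
    for row in (20,100,180,230):
        print(f,row,np.round(p["img"][row,275:290,2].astype(int)).tolist()[:0],[int(i) for i in np.argsort(-np.abs(np.diff(p["img"][row,270:360,0].astype(int)-p["img"][row,270:360,2])))[:4]+270])
```

```text
[-8.37412258  4.07251768  1.708076  ] [0.91337166 1.48968975 0.39887636]
w10 20 [] [350, 281, 280, 351]
w10 100 [] [348, 282, 349, 283]
w10 180 [] [346, 284, 283, 347]
w10 230 [] [345, 285, 344, 284]
w11 20 [] [348, 278, 279, 349]
w11 100 [] [347, 281, 280, 346]
w11 180 [] [283, 345, 346, 276]
w11 230 [] [344, 284, 345, 285]
w12 20 [] [346, 276, 277, 347]
w12 100 [] [345, 279, 346, 280]
w12 180 [] [282, 345, 344, 283]
w12 230 [] [344, 284, 345, 285]
```

View pics/w12c.png

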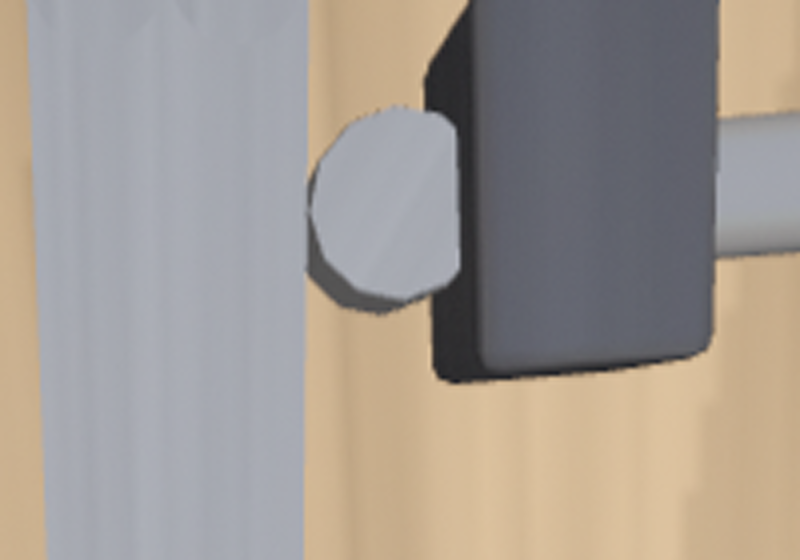

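Call:
send_rows(
  series=[
    {"dx": 0,"dy": 0.2,"dz": -0.2,"turn": 0.001,"grip": 0.2},
    {"dx": 0,"dy": 0,"dz": 0,"turn": 0,"grip": 0.2},
    {"dx": 0,"dy": 0,"dz": 0,"turn": 0,"grip": 0.2},
  ],
)

```text
clock: 16.1
tool_pos: [0.5762, -0.0584, 0.0424]
eef_rot: [0.731, 0.683, -0.002, -0.002]
contact_force: [-7.1, 5.4, 0.1]
opening: 0.271
```

```bash
python3 st.py
```

```text
16.1 [ 0.5762 -0.0584  0.0424] yaw 1.5024 out -0.0806 along 4.9 lat -7.4 fz 0.1 mom [0.91 1.49 0.43] post104 [ 0.569  -0.1622]
end force 6.48
```

Call:
send_rows(
  series=[
    {"dx": 0,"dy": 0,"dz": 0,"turn": 0,"grip": 0.2},
    {"dx": 0,"dy": 0,"dz": 0,"turn": 0,"grip": 0.2},
    {"dx": 0,"dy": 0,"dz": 0,"turn": 0,"grip": 0.2},
  ],
)

```text
clock: 16.4
tool_pos: [0.5762, -0.0584, 0.0424]
eef_rot: [0.731, 0.683, -0.002, -0.002]
contact_force: [-7.6, 4.4, -0.7]
opening: 0.271
```

```bash
python3 st.py
```

```text
16.4 [ 0.5762 -0.0584  0.0424] yaw 1.5024 out -0.0806 along 3.8 lat -7.9 fz -0.7 mom [0.91 1.45 0.43] post104 [ 0.569  -0.1622]
end force 6.76
```

Call:
send_rows(
  series=[
    {"dx": 0,"dy": 0.3,"dz": 0,"turn": 0.003,"grip": 0.2},
    {"dx": 0,"dy": 0,"dz": 0,"turn": 0,"grip": 0.2},
    {"dx": 0,"dy": 0,"dz": 0,"turn": 0,"grip": 0.2},
  ],
)

```text
clock: 16.7
tool_pos: [0.5762, -0.0584, 0.0424]
eef_rot: [0.732, 0.681, -0.002, -0.002]
contact_force: [-8.0, 4.6, 0.5]
opening: 0.268
```

```bash
python3 st.py
```

```text
16.7 [ 0.5762 -0.0584  0.0424] yaw 1.4996 out -0.0834 along 4.0 lat -8.3 fz 0.5 mom [0.87 1.6  0.41] post104 [ 0.5688 -0.1622]
end force 6.85
```

Call:
send_rows(
  series=[
    {"dx": 0,"dy": 0,"dz": 0,"turn": 0,"grip": 0.2},
    {"dx": 0,"dy": 0,"dz": 0,"turn": 0,"grip": 0.2},
    {"dx": 0,"dy": 0,"dz": 0,"turn": 0,"grip": 0.2},
    {"dx": 0,"dy": 0,"dz": 0,"turn": 0,"grip": 0.2},
  ],
)

```text
clock: 17.1
tool_pos: [0.5762, -0.0585, 0.0424]
eef_rot: [0.732, 0.681, -0.002, -0.002]
contact_force: [-9.2, 5.8, -0.1]
opening: 0.269
```

```bash
python3 st.py
```

```text
17.1 [ 0.5762 -0.0585  0.0424] yaw 1.4995 out -0.0835 along 5.1 lat -9.6 fz -0.1 mom [0.89 1.58 0.38] post104 [ 0.5687 -0.1622]
end force 7.41
```

Call:
send_rows(
  series=[
    {"dx": 0,"dy": -0.8,"dz": 0,"turn": -0.006,"grip": 0.2},
    {"dx": 0,"dy": 0,"dz": 0,"turn": 0,"grip": 0.2},
    {"dx": 0,"dy": 0,"dz": 0,"turn": 0,"grip": 0.2},
  ],
)

```text
clock: 17.4
tool_pos: [0.5761, -0.0584, 0.0424]
eef_rot: [0.73, 0.683, -0.001, -0.001]
contact_force: [-6.8, 3.2, -0.8]
opening: 0.269
```

```bash
python3 st.py
```

```text
17.4 [ 0.5761 -0.0584  0.0424] yaw 1.5049 out -0.0781 along 2.7 lat -7.0 fz -0.8 mom [0.9  1.25 0.29] post104 [ 0.5693 -0.1622]
end force 5.48
```

Call:
send_rows(
  series=[
    {"dx": 0,"dy": -0.6,"dz": 0,"turn": -0.005,"grip": 0.2},
    {"dx": 0,"dy": 0,"dz": 0,"turn": 0,"grip": 0.2},
    {"dx": 0,"dy": 0,"dz": 0,"turn": 0,"grip": 0.3},
    {"dx": 0,"dy": 0,"dz": 0,"turn": 0,"grip": 0.35},
    {"dx": 0,"dy": 0,"dz": 0,"turn": 0,"grip": 0.4},
    {"dx": 0,"dy": 0,"dz": 0,"turn": 0,"grip": 0.5},
    {"dx": 0,"dy": 0,"dz": 0,"turn": 0,"grip": 0.5},
  ],
)

```text
clock: 18.1
tool_pos: [0.5789, -0.06, 0.0429]
eef_rot: [0.73, 0.684, 0.001, 0.001]
contact_force: [0.4, -0.5, 0.6]
opening: 0.5
```

```bash
python3 st.py;  python3 - <<'E'
from h import *
import pickle
p=snapshot("wrist"); save(p,"w13"); pickle.dump(p,open("w13.pkl","wb"))
E
```

```text
18.1 [ 0.5789 -0.06    0.0429] yaw 1.5053 out -0.0777 along -0.5 lat 0.5 fz 0.6 mom [-0.02 -0.08  0.03] post104 [ 0.5721 -0.1638]
end force -0.08
```

View pics/w13.png

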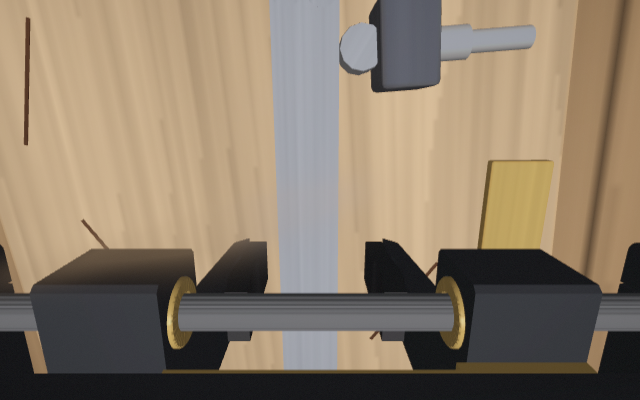

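Call:
send_rows(
  series=[
    {"dx": 0,"dy": 0,"dz": -8,"turn": 0,"grip": 0.5},
    {"dx": 0,"dy": 0,"dz": -20,"turn": 0,"grip": 0.5},
    {"dx": 0,"dy": 0,"dz": -40,"turn": 0,"grip": 0.5},
    {"dx": 0,"dy": 0,"dz": -45,"turn": 0,"grip": 0.5},
    {"dx": -30,"dy": 0,"dz": -40,"turn": 0,"grip": 0.5},
    {"dx": -40,"dy": 0,"dz": -10,"turn": 0,"grip": 0.5},
    {"dx": -40,"dy": 0,"dz": 0,"turn": 0,"grip": 0.5},
    {"dx": -40,"dy": 0,"dz": 0,"turn": 0,"grip": 0.5},
    {"dx": -40,"dy": 0,"dz": 0,"turn": 0,"grip": 0.5},
    {"dx": 0,"dy": 0,"dz": 0,"turn": 0,"grip": 0.5},
    {"dx": 0,"dy": 0,"dz": 0,"turn": 0,"grip": 0.5},
  ],
)

```text
clock: 19.25
tool_pos: [0.5651, -0.25, 0.2057]
eef_rot: [0.731, 0.683, 0.0, 0.0]
contact_force: [0.6, -0.2, 0.4]
opening: 0.502
```

```bash
python3 st.py;  python3 - <<'E'
from h import *
import pickle
p=snapshot("top"); save(p,"t14"); pickle.dump(p,open("t14.pkl","wb"))
measure(p,"bar"); 
c=p["img"][95:240,240:450]; cv2.imwrite("pics/t14c.png",cv2.resize(c,None,fx=3.8,fy=3.8,interpolation=cv2.INTER_CUBIC)[:,:,::-1])
E
```

```text
19.25 [ 0.5651 -0.25    0.2057] yaw 1.5033 out -0.0797 along -0.2 lat 0.7 fz 0.4 mom [ 0.02 -0.08 -0.03] post104 [ 0.558  -0.3538]
end force -0.52
bar 0.82 [153. 279. 266. 322.] ctr [0.3045 0.2015 0.0151] z5/50/95 [0.     0.0151 0.0174] minrect ((303.8787841796875, 203.07205200195312), (218.52359008789062, 25.038841247558594), 74.73237609863281)
bar 0.78 [405. 250. 449. 316.] ctr [ 0.3511 -0.2076  0.0108] z5/50/95 [0.0082 0.0108 0.013 ] minrect ((351.8162841796875, -207.66917419433594), (141.87838745117188, 16.29941749572754), 31.664283752441406)
bar 0.62 [290. 147. 413. 173.] ctr [ 0.5756 -0.0574  0.0558] z5/50/95 [0.0458 0.0558 0.0578] minrect ((576.704345703125, -58.530914306640625), (218.30352783203125, 25.02588653564453), 86.82779693603516)
bar 0.51 [294. 113. 310. 148.] ctr [0.6165 0.0243 0.0635] z5/50/95 [0.0523 0.0635 0.0674] minrect ((625.751708984375, 28.80154800415039), (60.56220245361328, 30.938634872436523), 21.582931518554688)
```

View pics/t14c.png

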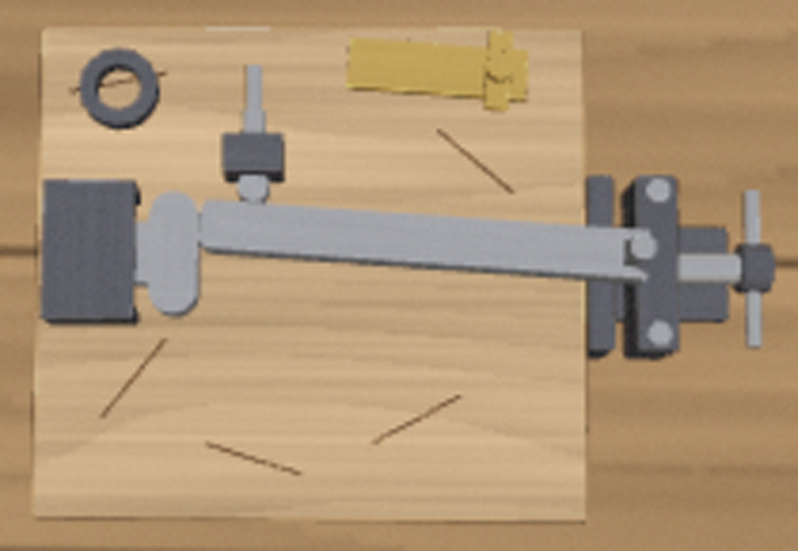

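The bar is released and sits in place. My pad-force reading included block friction, so the margin over 3 N is thin. I have time, so I'll press once more with shut fingers on the bar's side near the pad, where the reading is more direct.

Run:
```python
from h import *
s=get_state(); y,M=yaw()
print(s["tool_pos"],y)
plan([*s["tool_pos"],y],[.5445,.0047,.11,1.515],8)
```

```text
[ 0.56584995 -0.24709201  0.20582979] 1.508009764696901
{"dx":31.2,"dy":-4.6,"dz":12.0,"turn":-0.001},{"dx":31.2,"dy":-4.6,"dz":12.0,"turn":-0.001},{"dx":31.3,"dy":-4.6,"dz":12.0,"turn":-0.001},{"dx":31.3,"dy":-4.6,"dz":12.0,"turn":-0.001},{"dx":31.3,"dy":-4.5,"dz":12.0,"turn":-0.001},{"dx":31.3,"dy":-4.5,"dz":12.0,"turn":-0.001},{"dx":31.3,"dy":-4.5,"dz":12.0,"turn":-0.001},{"dx":31.3,"dy":-4.4,"dz":12.0,"turn":-0.001},
```

Call:
send_rows(
  series=[
    {"dx": 31.2,"dy": -4.6,"dz": 6,"turn": 0,"grip": 0.1},
    {"dx": 31.2,"dy": -4.6,"dz": 6,"turn": 0,"grip": 0},
    {"dx": 31.2,"dy": -4.6,"dz": 6,"turn": 0,"grip": 0},
    {"dx": 31.2,"dy": -4.6,"dz": 12,"turn": 0,"grip": 0},
    {"dx": 31.3,"dy": -4.5,"dz": 15,"turn": 0,"grip": 0},
    {"dx": 31.3,"dy": -4.5,"dz": 15,"turn": 0,"grip": 0},
    {"dx": 31.3,"dy": -4.5,"dz": 15,"turn": 0,"grip": 0},
    {"dx": 31.3,"dy": -4.4,"dz": 15,"turn": 0,"grip": 0},
    {"dx": 0,"dy": 0,"dz": 0,"turn": 0,"grip": 0},
    {"dx": 0,"dy": 0,"dz": 0,"turn": 0,"grip": 0},
    {"dx": 0,"dy": 0,"dz": 0,"turn": 0,"grip": 0},
  ],
)

```text
clock: 20.45
tool_pos: [0.5457, 0.0025, 0.1159]
eef_rot: [0.73, 0.684, 0.0, 0.0]
contact_force: [-1.0, 0.3, 0.3]
opening: 0.006
```

```bash
python3 st.py;  python3 - <<'E'
from h import *
import pickle
p=snapshot("wrist"); save(p,"w15"); pickle.dump(p,open("w15.pkl","wb"))
p=snapshot("side"); save(p,"s15"); c=p["img"][140:280,210:350]; cv2.imwrite("pics/s15c.png",cv2.resize(c,None,fx=4,fy=4,interpolation=cv2.INTER_CUBIC)[:,:,::-1])
E
```

```text
20.45 [0.5457 0.0025 0.1159] yaw 1.5059 out -0.0771 along 0.3 lat -1.0 fz 0.3 mom [-0.02 -0.05  0.01] post104 [ 0.539  -0.1012]
end force 0.62
```

View pics/w15.png

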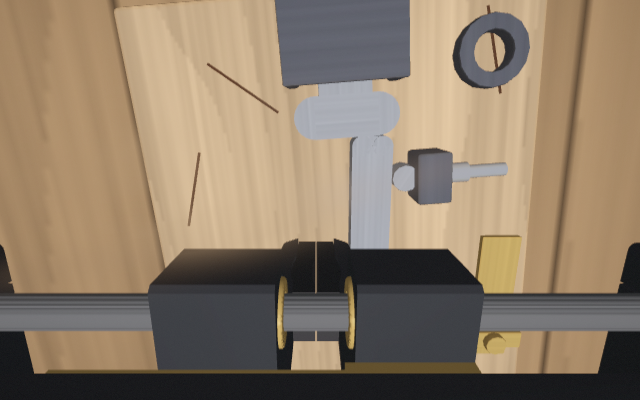

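View pics/s15c.png

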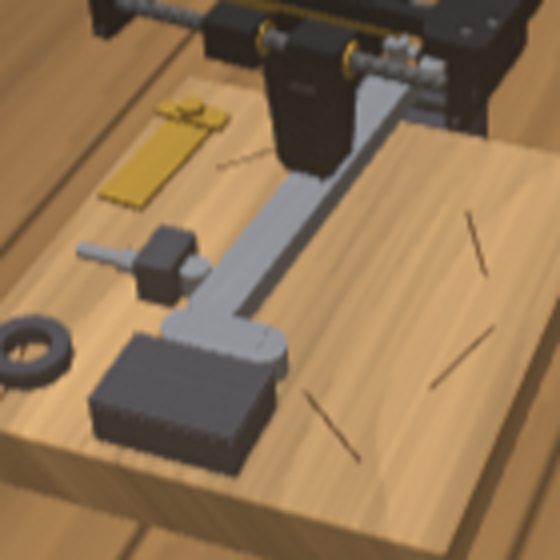

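Call:
send_rows(
  series=[
    {"dx": 0,"dy": -4,"dz": 15,"turn": 0,"grip": 0},
    {"dx": 0,"dy": 0,"dz": 18,"turn": 0,"grip": 0},
    {"dx": 0,"dy": 0,"dz": 18,"turn": 0,"grip": 0},
    {"dx": 0,"dy": 0,"dz": 14,"turn": 0,"grip": 0},
    {"dx": 0,"dy": 0,"dz": 6,"turn": 0,"grip": 0},
    {"dx": 0,"dy": 0,"dz": 0,"turn": 0,"grip": 0},
    {"dx": 0,"dy": 0,"dz": 0,"turn": 0,"grip": 0},
  ],
)

```text
clock: 21.25
tool_pos: [0.5419, 0.0028, 0.045]
eef_rot: [0.73, 0.683, 0.0, 0.0]
contact_force: [0.4, -0.7, 0.5]
opening: 0.003
```

```bash
python3 st.py;  python3 - <<'E'
from h import *
import pickle
p=snapshot("wrist"); save(p,"w16"); pickle.dump(p,open("w16.pkl","wb"))
E
```

```text
21.25 [0.5419 0.0028 0.045 ] yaw 1.5051 out -0.0779 along -0.7 lat 0.4 fz 0.5 mom [-0.03 -0.07  0.04] post104 [ 0.5351 -0.101 ]
end force 0.00
```

View pics/w16.png

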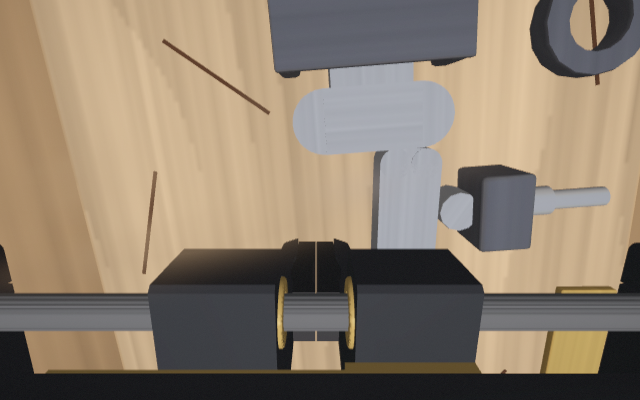

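Call:
send_rows(
  series=[
    {"dx": 0,"dy": 3,"dz": 0,"turn": 0,"grip": 0},
    {"dx": 0,"dy": 3,"dz": 0,"turn": 0,"grip": 0},
    {"dx": 0,"dy": 0,"dz": 0,"turn": 0,"grip": 0},
    {"dx": 0,"dy": 0,"dz": 0,"turn": 0,"grip": 0},
  ],
)

```text
clock: 21.7
tool_pos: [0.5477, 0.0027, 0.0446]
eef_rot: [0.73, 0.684, 0.0, 0.0]
contact_force: [-0.1, -0.3, -0.3]
opening: 0.004
```

Call:
send_rows(
  series=[
    {"dx": 0,"dy": 1.5,"dz": 0,"turn": 0,"grip": 0},
    {"dx": 0,"dy": 0,"dz": 0,"turn": 0,"grip": 0},
    {"dx": 0,"dy": 0,"dz": 0,"turn": 0,"grip": 0},
  ],
)

```text
clock: 22.0
tool_pos: [0.5489, 0.0026, 0.0444]
eef_rot: [0.73, 0.684, -0.0, -0.0]
contact_force: [0.2, -0.7, -0.0]
opening: 0.005
```

Call:
send_rows(
  series=[
    {"dx": 0,"dy": 1,"dz": 0,"turn": 0,"grip": 0},
    {"dx": 0,"dy": 0,"dz": 0,"turn": 0,"grip": 0},
    {"dx": 0,"dy": 0,"dz": 0,"turn": 0,"grip": 0},
  ],
)

```text
clock: 22.3
tool_pos: [0.55, 0.0025, 0.0444]
eef_rot: [0.73, 0.684, -0.0, 0.0]
contact_force: [0.8, 0.8, 0.3]
opening: 0.007
```

Call:
send_rows(
  series=[
    {"dx": 0,"dy": 1,"dz": 0,"turn": 0,"grip": 0},
    {"dx": 0,"dy": 0,"dz": 0,"turn": 0,"grip": 0},
    {"dx": 0,"dy": 0,"dz": 0,"turn": 0,"grip": 0},
  ],
)

```text
clock: 22.6
tool_pos: [0.551, 0.0025, 0.0444]
eef_rot: [0.73, 0.684, 0.0, 0.0]
contact_force: [0.5, 0.4, 0.3]
opening: 0.003
```

Call:
send_rows(
  series=[
    {"dx": 0,"dy": 0.7,"dz": 0,"turn": 0,"grip": 0},
    {"dx": 0,"dy": 0,"dz": 0,"turn": 0,"grip": 0},
    {"dx": 0,"dy": 0,"dz": 0,"turn": 0,"grip": 0},
  ],
)

```text
clock: 22.9
tool_pos: [0.5517, 0.0024, 0.0444]
eef_rot: [0.73, 0.684, -0.0, 0.0]
contact_force: [0.1, 0.3, 0.1]
opening: 0.007
```

Call:
send_rows(
  series=[
    {"dx": 0,"dy": 0.7,"dz": 0,"turn": 0,"grip": 0},
    {"dx": 0,"dy": 0,"dz": 0,"turn": 0,"grip": 0},
    {"dx": 0,"dy": 0,"dz": 0,"turn": 0,"grip": 0},
  ],
)

```text
clock: 23.2
tool_pos: [0.5524, 0.0024, 0.0444]
eef_rot: [0.73, 0.684, 0.0, 0.0]
contact_force: [0.8, -0.6, -0.4]
opening: 0.011
```

Call:
send_rows(
  series=[
    {"dx": 0,"dy": 1,"dz": 0,"turn": 0,"grip": 0},
    {"dx": 0,"dy": 0,"dz": 0,"turn": 0,"grip": 0},
    {"dx": 0,"dy": 0,"dz": 0,"turn": 0,"grip": 0},
  ],
)

```text
clock: 23.5
tool_pos: [0.5529, 0.0023, 0.0443]
eef_rot: [0.73, 0.684, -0.0, -0.0]
contact_force: [-1.7, -0.0, 0.7]
opening: 0.008
```

Call:
send_rows(
  series=[
    {"dx": 0,"dy": 1,"dz": 0,"turn": 0,"grip": 0},
    {"dx": 0,"dy": 0,"dz": 0,"turn": 0,"grip": 0},
    {"dx": 0,"dy": 0,"dz": 0,"turn": 0,"grip": 0},
  ],
)

```text
clock: 23.8
tool_pos: [0.553, 0.0023, 0.0443]
eef_rot: [0.73, 0.684, -0.001, -0.001]
contact_force: [-5.6, 0.8, 3.8]
opening: 0.002
```

Call:
send_rows(
  series=[
    {"dx": 0,"dy": 1,"dz": 0,"turn": 0,"grip": 0},
    {"dx": 0,"dy": 0,"dz": 0,"turn": 0,"grip": 0},
    {"dx": 0,"dy": 0,"dz": 0,"turn": 0,"grip": 0},
  ],
)

```text
clock: 24.1
tool_pos: [0.5531, 0.0023, 0.0443]
eef_rot: [0.73, 0.684, -0.002, -0.001]
contact_force: [-6.7, 0.5, 5.5]
opening: 0.006
```

Call:
send_rows(
  series=[
    {"dx": 0,"dy": 0,"dz": -0.4,"turn": 0,"grip": 0},
    {"dx": 0,"dy": 0,"dz": 0,"turn": 0,"grip": 0},
    {"dx": 0,"dy": 0,"dz": 0,"turn": 0,"grip": 0},
  ],
)

```text
clock: 24.4
tool_pos: [0.5531, 0.0023, 0.0444]
eef_rot: [0.73, 0.684, -0.002, -0.001]
contact_force: [-6.1, 1.0, 2.0]
opening: 0.003
```

Call:
send_rows(
  series=[
    {"dx": 0,"dy": 0,"dz": -0.3,"turn": 0,"grip": 0},
    {"dx": 0,"dy": 0,"dz": 0,"turn": 0,"grip": 0},
    {"dx": 0,"dy": 0,"dz": 0,"turn": 0,"grip": 0},
    {"dx": 0,"dy": 0,"dz": 0,"turn": 0,"grip": 0},
  ],
)

```text
clock: 24.8
tool_pos: [0.553, 0.0023, 0.0444]
eef_rot: [0.73, 0.684, -0.002, -0.001]
contact_force: [-5.4, 2.1, 0.3]
opening: 0.002
```

Call:
send_rows(
  series=[
    {"dx": 0,"dy": 0.4,"dz": -0.1,"turn": 0,"grip": 0},
    {"dx": 0,"dy": 0,"dz": 0,"turn": 0,"grip": 0},
    {"dx": 0,"dy": 0,"dz": 0,"turn": 0,"grip": 0},
  ],
)

```text
clock: 25.1
tool_pos: [0.553, 0.0023, 0.0445]
eef_rot: [0.729, 0.684, -0.002, -0.002]
contact_force: [-6.1, 1.9, 0.1]
opening: 0.004
```

Call:
send_rows(
  series=[
    {"dx": 0,"dy": 0,"dz": 0,"turn": 0,"grip": 0},
    {"dx": 0,"dy": 0,"dz": 0,"turn": 0,"grip": 0},
    {"dx": 0,"dy": 0,"dz": 0,"turn": 0,"grip": 0},
    {"dx": 0,"dy": 0,"dz": 0,"turn": 0,"grip": 0},
  ],
)

```text
clock: 25.5
tool_pos: [0.5531, 0.0023, 0.0445]
eef_rot: [0.729, 0.684, -0.002, -0.002]
contact_force: [-6.7, 1.4, 0.0]
opening: 0.002
```

Held at about 6.5 N for more than 0.5 s, with nothing moving. Now I'll back off and retreat.

Call:
send_rows(
  series=[
    {"dx": 0,"dy": -1.5,"dz": 0,"turn": 0,"grip": 0},
    {"dx": 0,"dy": -4,"dz": 0,"turn": 0,"grip": 0},
    {"dx": 0,"dy": -6,"dz": 0,"turn": 0,"grip": 0},
    {"dx": 0,"dy": -3,"dz": -5,"turn": 0,"grip": 0},
    {"dx": 0,"dy": 0,"dz": -30,"turn": 0,"grip": 0},
    {"dx": 0,"dy": 0,"dz": -45,"turn": 0,"grip": 0},
    {"dx": 0,"dy": 0,"dz": -45,"turn": 0,"grip": 0},
    {"dx": -40,"dy": 0,"dz": -30,"turn": 0,"grip": 0},
    {"dx": -45,"dy": 0,"dz": 0,"turn": 0,"grip": 0},
    {"dx": -45,"dy": 0,"dz": 0,"turn": 0,"grip": 0},
    {"dx": -45,"dy": 0,"dz": 0,"turn": 0,"grip": 0},
    {"dx": -45,"dy": 0,"dz": 0,"turn": 0,"grip": 0},
    {"dx": -40,"dy": 0,"dz": 0,"turn": 0,"grip": 0},
    {"dx": 0,"dy": 0,"dz": 0,"turn": 0,"grip": 0},
    {"dx": 0,"dy": 0,"dz": 0,"turn": 0,"grip": 0},
    {"dx": 0,"dy": 0,"dz": 0,"turn": 0,"grip": 0},
  ],
)

```text
clock: 27.1
tool_pos: [0.525, -0.2546, 0.2007]
eef_rot: [0.729, 0.685, 0.001, 0.0]
contact_force: [0.5, 0.4, 0.8]
opening: 0.006
```

```bash
python3 st.py;  python3 - <<'E'
from h import *
import pickle
for n in ["wrist","top"]:
    p=snapshot(n); save(p,n+"17"); pickle.dump(p,open(n+"17.pkl","wb")); 
measure(p,"bar")
c=p["img"][95:240,240:450]; cv2.imwrite("pics/t17c.png",cv2.resize(c,None,fx=3.8,fy=3.8,interpolation=cv2.INTER_CUBIC)[:,:,::-1])
E
```

```text
27.1 [ 0.525  -0.2546  0.2007] yaw 1.5079 out -0.0751 along 0.4 lat 0.5 fz 0.8 mom [-0.02 -0.05  0.02] post104 [ 0.5184 -0.3584]
end force -0.14
bar 0.72 [292. 146. 409. 171.] ctr [ 0.5754 -0.0542  0.0558] z5/50/95 [0.0488 0.0558 0.0578] minrect ((576.61083984375, -58.18284606933594), (213.6649627685547, 25.00214195251465), 86.82838439941406)
bar 0.62 [157. 278. 266. 321.] ctr [0.3048 0.2019 0.0153] z5/50/95 [0.0067 0.0153 0.0175] minrect ((303.5174255371094, 201.36233520507812), (215.2330780029297, 25.17067527770996), 74.81294250488281)
bar 0.56 [405. 250. 449. 317.] ctr [ 0.3494 -0.2093  0.0106] z5/50/95 [0.001  0.0106 0.0128] minrect ((350.86456298828125, -209.07998657226562), (146.1766357421875, 16.726102828979492), 31.899049758911133)
```

View pics/t17c.png

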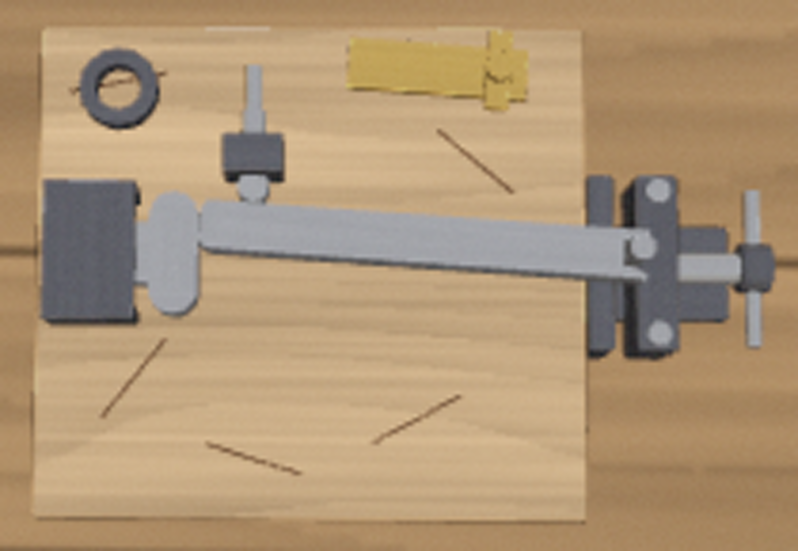

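View pics/wrist17.png

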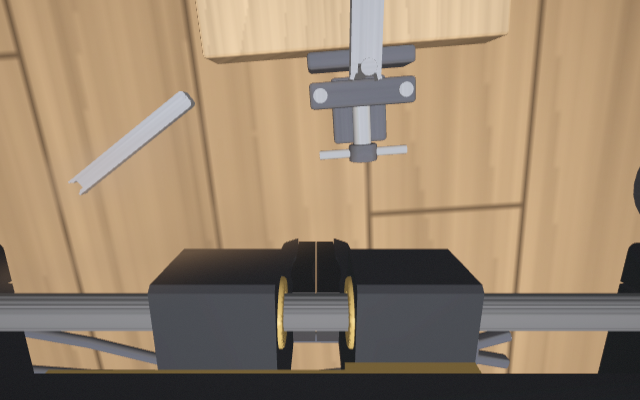

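The top view shows the slot round the pritchel's head at crop (642,243). The bar's side touches the pad at (253,200), its end bears on the nose at (200,225), and the gauge and collar have not moved. I'm handing in.

Run:
```python
from plant import finish_job
print(finish_job())
```

```text
the job is handed in; nothing more can be done
None
```

I slid the bar's slot onto the pritchel, swung it in past the plunger until its side met the stop's pad, pressed it there and let go. The job was handed in at about 27 s, and no verdict was reported.

**Slot home:** at about 0.71 rad out of line, the bar stopped dead against the pritchel with about 6 N. A sideways nudge of the bar was held, so the slot was engaged.

**Pad force:** during the swing the reading was mixed with block friction, so it only suggested 3.5 to 7 N on the pad. After releasing, I pressed again with shut fingers on the bar's side near the pad. That was about 6 to 6.7 N for more than half a second, which I estimate put about 5 N on the pad. The bar and pad did not move.

**Last checks:**
- In the pictures the slot surrounds the pritchel, the bar's side touches the pad and its end bears on the plunger nose.
- The bar is about 0.07 rad past the line, with its top at the height it should have lying flat on the block.
- The arm is clear with no force on it, and the gauge and collar look unmoved.

**Not confirmed:** I did not measure how far the plunger is pressed in or the exact pad contact. My estimates of the pritchel's position differed by 2 to 3 mm between views.

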